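# Changing over the reject tote under a bench feeder

### The arm

A 7-joint arm with a two-finger parallel gripper is mounted at the origin on the work surface. World frame = base frame: x ahead of the robot, y to its left, z up, the work surface at z = 0. Lengths are in m, angles in rad, forces in N, time in s.
With the tool pointing down it reaches from about 0.4 to 0.875 m from the base axis. Payload 19.3 kg.
Tool frame: the origin (TCP) lies midway between the tips of the shut fingers; the grasp point (between the pads) lies 19 mm behind it; z points along the fingers, y is the direction in which the jaws open and shut (so a half turn about z gives the same grasp; the last joint's range is limited). The gripper opens to 85 mm and grips with 20 to 120 N. Pads are 22 mm wide; open, the fingers measure 114 mm over their backs; the gripper's body (76 mm by 85 mm) begins 54 mm behind the grasp point. The pads swing forward as they close: fully open they stand 13 mm farther back than shut.
Start: joints at [-1.225, 0.521, -0.036, 1.599, 0.021, 1.021, -0.113], TCP at [0.252, 0.572, 0.231] pointing down, gripper open.
Joint ranges: [-2.91, 2.91], [-0.3, 2.13], [-1.5, 1.42], [0.17, 2.43], [-1.26, 4.41], [0.16, 1.93], [-2.52, 2.52]. Speed limits (rad/s): [1.89, 1.89, 2.39, 2.39, 3.01, 3.01, 3.01].

### API

Orientations are given as [roll, pitch, yaw] about the fixed x, y, z axes, in that order (R = Rz(yaw) Ry(pitch) Rx(roll)).
In Python, from workcell import bot gives the robot as it stands.
- The arm moves only by the tool servo_tool, never from a script. Its argument "plan" is a list of rows, each a list of 5 numbers: the shift along the world's x, y, z in mm, then the turn about the world's z in rad, then the gripper's target within -1 to 1 (shut at 1, half-way at 0, fully open at -1). In form: [[tx, ty, tz, yaw, jaw], ...]. A call has exactly 10 rows; each row is the pose to reach, as a shift and turn from the pose commanded when the call began; what a row does not reach only later rows make up. A row lasts 1/12 s, in which the tool goes at most 41.7 mm and 7.16 degrees, less where a joint would pass 70% of its speed; a pose out of reach is approached as far as the arm can. A call with a gripper value outside its range is refused whole. The fingers move at their own pace and stop on an object; "squeeze" is the grip in N (left out, the last holds). Time passes only in rows, so rows that repeat a pose let the fingers close, or fill a call up. It gives the time, the measured TCP pose, the force and the opening at its end, in the units of the state.
- bot.observe(): the state, without advancing time (a new reading comes with each control period).
- bot.grab_frame(name): name is "side" or "top" or "wrist"; returns the picture (400x640x3 uint8, blue, green, red); there is no depth.
- bot.calibration(name): a dict with "fx", "fy", "cx", "cy" (pixels), "k1" (the pictures are not rectified: a ray, as slopes to the right and down, at radius r is drawn at 1 + k1 r^2 times it, then the intrinsics apply), "T" (4x4, takes a point from camera to world coordinates). Camera axes: x right, y down, z forward; pixel columns grow to the right and rows downward; lengths in m; the calibration is good to about 2 mm. A picture is of the moment at which its call begins: read the wrist's pose just before it. calibration takes no time and is no camera call; for the wrist camera it gives the pose at the moment of the call.
- bot.job_done(): hands the job in, once; it reports no verdict.
The state is a dict: "clock": time; "qpos": joint angles; "qd": joint speeds; "joint_efforts": joint torques, N m; "position": TCP position; "tool_rot": TCP orientation; "force": force on the tool from outside, world axes, zero at the start; "moment": the same for the moment, N m; "grip_width": finger opening in m.
Only numpy, scipy, OpenCV 4.12 (cv2) and the standard library are available. Lean on these libraries where they do the work, as an engineer would, in place of code of your own. Each camera call takes 0.05 s, during which the arm holds its last target.

### The job

Use the red-handled pull hook from its stand to draw the blue tote out from deep under the machine's clear deck: drop the blade behind the tote's front wall and drag until the whole tote is in front of the deck's front edge, then put the hook back in its stand. Then pick up the yellow insert tray, turn it so that its cut corner matches the tote's cut corner, and lower it gently flat onto the tote's floor; leave it there. Move the tote with the hook only (never touch it with the gripper), do not tip it over, and leave the other things on the table where they are.

Things in the scene. Friction and masses are not known exactly. Their poses are not given: they have to be found in the camera images.
- machine: bench feeder, fixed. Clear deck 240 deep (x) x 300 wide (y) x 10 thick, underside 105 above the table, open in front below, on four legs with feet 26 wide at x = 16, 224 and y = +-135. Origin: on the table under the middle of the deck's front edge; x points into the bay, y to the bay's left, z up; the bay opens to the robot's left. A column stands on the deck far right, a hopper left of the deck (y over 165, x over 60).
- board_top (a point): middle of the top edge of the green control board, 200 wide (y) x 85 high, that stands on the deck at its front edge (machine x = 2 to 8, z = 115 to 200; small parts on it reach x = -1). A gripper held upright near the deck's edge would hit it: lean the gripper back from it by about 40 degrees
- tote: blue open tote, empty, 92 deep (x) x 132 wide (y) x 45 high, walls and floor 4 thick, about 0.35 kg, on the table under the deck, its front wall 48 to 62 behind the deck's front edge at the start. Origin: at table level under the middle of the front wall's OUTER face; x points to the back wall, y left. Its far left (+x, +y) corner is cut off at 45 degrees, 30 along each side
- tote_back_left (a point): point at table level where the tote's back and left outer faces would meet (tote x = 92, y = 66)
- tote_back_right (a point): the tote's back right outer corner at table level (tote x = 92, y = -66)
- tote_floor (a point): centre of the tote's inner floor, on its upper face (tote x = 46, y = 0, z = 4)
- hook: pull hook, 0.12 kg, level in its stand. Origin: centre of the red handle; x points to the blade, z up. Handle 50 (x) x 16 (y, grip across this) x 24 high; 8 thick rod on the centre line from x = -55 to 83; at its front a flat blade 5 thick (x 78 to 83), 40 wide, from 4 above to 22 below the centre line. The blade goes over the tote's 45 high front wall and down inside it
- hook_tip (a point): middle of the blade's lower edge (hook x = 80.5, y = 0, z = -22)
- rest: hook stand, fixed: aluminium base 150 x 70 x 6, two black forked posts 8 thick at x = -43 and 56, each with a flared notch, about 14 wide at the bottom and 28 at the top; notch bottoms at z = 41, fork tops at z = 62. Origin: on the table below where the hook's handle centre rests; x points the way the stowed hook points
- rest_seat (a point): where the hook's origin is when stowed: stand x = 0, y = 0, z = 45. The rod's front part and tail lie in the two notches.
- insert: yellow insert tray, 0.14 kg: 76 (x) x 116 (y) x 34 high, floor 4 thick, its +x +y corner cut off at 45 degrees, 26.6 along each side. Fits the tote one way only, its x and y along the tote's, 4 mm clearance all round. A black rib 60 long (x) x 12 thick (y) stands in its middle up to z = 62: grip it across its 12 mm. Origin: centre of its underside
- spare_foot: bystander: rubber foot with a stud, 30 wide, 45 high, standing near the deck's right front leg. Origin: centre of its underside.
- fitting: bystander: black air fitting, a 22 cube with a brass stub, 44 high, near the deck's left front leg. Origin: centre of its underside.
- driver: bystander: orange screwdriver lying at the far left. Origin: about its middle, underneath.
- bolt_jar: bystander: clear jar with black cap, 60 wide, 75 high, at the right. Origin: centre of its underside.
- cylinder_spare: bystander: small aluminium air cylinder, 70 x 34 x 34 with a rod, at the left. Origin: centre of its underside.
- grip_knob: bystander: aluminium hand knob, 36 wide, 35 high, near the robot. Origin: centre of its underside.

How it is judged:
By the outcome, as a careful person would: the job done as asked, in the order asked, and still so for the second after the job is handed in, with the robot touching nothing.
It also fails if it takes over 72 s, if anything falls off the work surface, if the arm or the gripper's body presses on something with over 40 N, if the wrist force passes 120 N, or if a joint passes its speed limit or range.

## Working session

There is one attempt and no reset: what is moved stays moved. The work goes in short steps, Python scripts to look and compute and a tool call to move; the robot and the scene stay as the last step left them, time stands still between calls to the robot, and variables do not carry over. Pictures are saved under pics/ and viewed, and the job is handed in when it is done.

Besides the shell and the picture viewer there is one more tool, called after "Request:" as name(argument=value, ...) on one line, values as JSON. servo_tool: Moves the arm, as the interface text tells. Its arguments: {"type":"object","properties":{"plan":{"type":"array","items":{"type":"array","items":{"type":"number"}}},"squeeze":{"type":"number"}},"required":["plan"]}

```bash
ls -la; mkdir -p pics; cat > h.py <<'E'
import numpy as np,cv2
from workcell import bot
def snap(n,f):
    c=bot.calibration(n); im=bot.grab_frame(n); cv2.imwrite(f'pics/{f}.png',im); np.savez(f'pics/{f}.npz',**{k:np.array(v) for k,v in c.items()}); return im,c
def load(f):
    c=dict(np.load(f'pics/{f}.npz')); return cv2.imread(f'pics/{f}.png'),c
def K(c): return np.array([[c['fx'],0,c['cx']],[0,c['fy'],c['cy']],[0,0,1.]],float)
def D(c): return np.array([float(c['k1']),0,0,0,0])
def proj(c,P):
    T=np.linalg.inv(c['T']); P=np.atleast_2d(P).astype(float)
    return cv2.projectPoints(P,cv2.Rodrigues(T[:3,:3])[0],T[:3,3],K(c),D(c))[0].reshape(-1,2)
def ray(c,uv):
    p=cv2.undistortPoints(np.array(uv,float).reshape(-1,1,2),K(c),D(c)).reshape(-1,2)
    d=np.c_[p,np.ones(len(p))]@np.array(c['T'])[:3,:3].T
    return np.array(c['T'])[:3,3],d
def onz(c,uv,z):
    o,d=ray(c,uv); return o+d*((z-o[2])/d[:,2])[:,None]
def crop(f,x0,y0,x1,y1,s,out):
    im=cv2.imread(f'pics/{f}.png')[y0:y1,x0:x1]; cv2.imwrite(f'pics/{out}.png',cv2.resize(im,None,fx=s,fy=s,interpolation=cv2.INTER_CUBIC))
E
python3 - <<'E'
from h import *
s=bot.observe(); print({k:np.round(v,3).tolist() for k,v in s.items()})
for n in("side","top","wrist"):
    im,c=snap(n,n+'0'); print(n,c['fx'],c['cx'],c['cy'],c['k1'],np.round(c['T'],3).tolist())
E
```

```text
total 12
drwxr-xr-x  3 agent agent 4096 Dec  6 22:46 .
drwxr-xr-x 23 root  root  4096 Dec  6 22:46 ..
drwxr-xr-x  2 agent agent 4096 Dec  6 22:46 pics
{'clock': 0.0, 'qpos': [-1.225, 0.522, -0.036, 1.6, 0.021, 1.021, -0.113], 'qd': [-0.001, -0.001, 0.003, 0.0, 0.001, 0.001, 0.0], 'joint_efforts': [0.001, -92.711, 1.98, -36.993, 0.018, 0.008, -0.0], 'position': [0.252, 0.571, 0.231], 'tool_rot': [-3.14, 0.0, 2.726], 'force': [-0.426, -0.511, 0.655], 'moment': [0.008, 0.018, 0.04], 'grip_width': 0.086}
side 493.5800488254033 318.01600971429133 190.57583055801322 0.03304719830533195 [[0.764, -0.419, 0.49, -0.072], [-0.645, -0.513, 0.567, -0.73], [0.013, -0.749, -0.662, 0.995], [0.0, 0.0, 0.0, 1.0]]
top 380.73846146840924 317.79631388165797 201.71618409199087 0.006438227126039381 [[-0.001, -0.991, 0.135, 0.43], [-1.0, -0.0, -0.011, 0.002], [0.011, -0.135, -0.991, 1.169], [0.0, 0.0, 0.0, 1.0]]
wrist 284.2947405530721 317.7994864329988 198.7222242081918 -0.04473295677098927 [[0.404, 0.864, 0.3, 0.177], [0.915, -0.381, -0.133, 0.606], [-0.001, 0.328, -0.945, 0.374], [0.0, 0.0, 0.0, 1.0]]
```

View pics/top0.png

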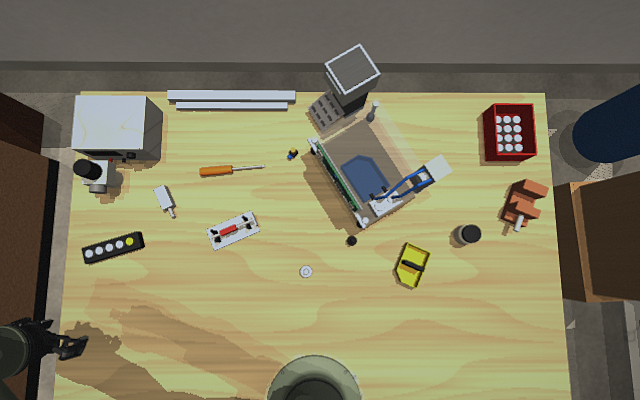

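View pics/side0.png

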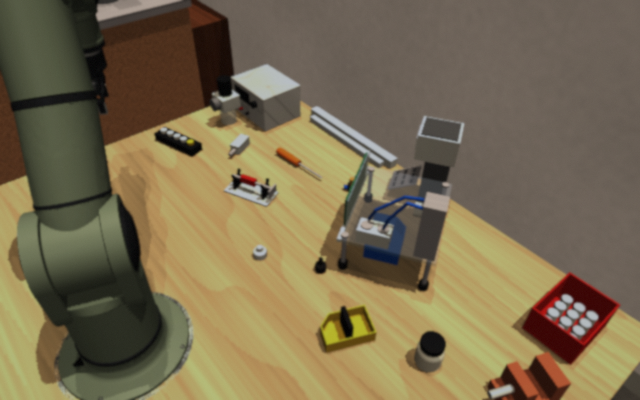

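View pics/wrist0.png

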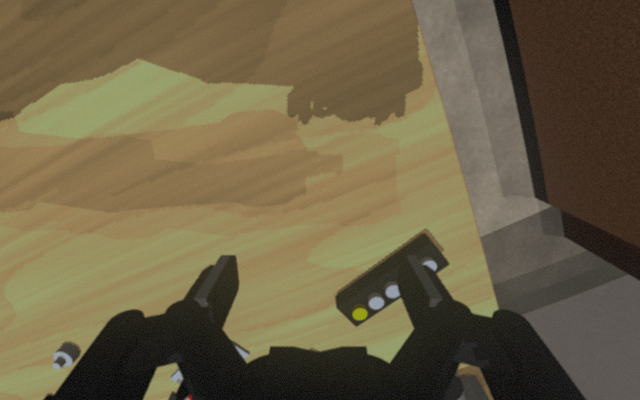

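```bash
python3 - <<'E'
from h import *
crop('top0',285,120,485,300,4,'c1'); crop('top0',195,200,275,260,10,'c2'); crop('side0',300,110,480,310,3,'c3'); crop('side0',210,150,300,220,8,'c4')
E
```

```text
(no output)
```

View pics/c1.png

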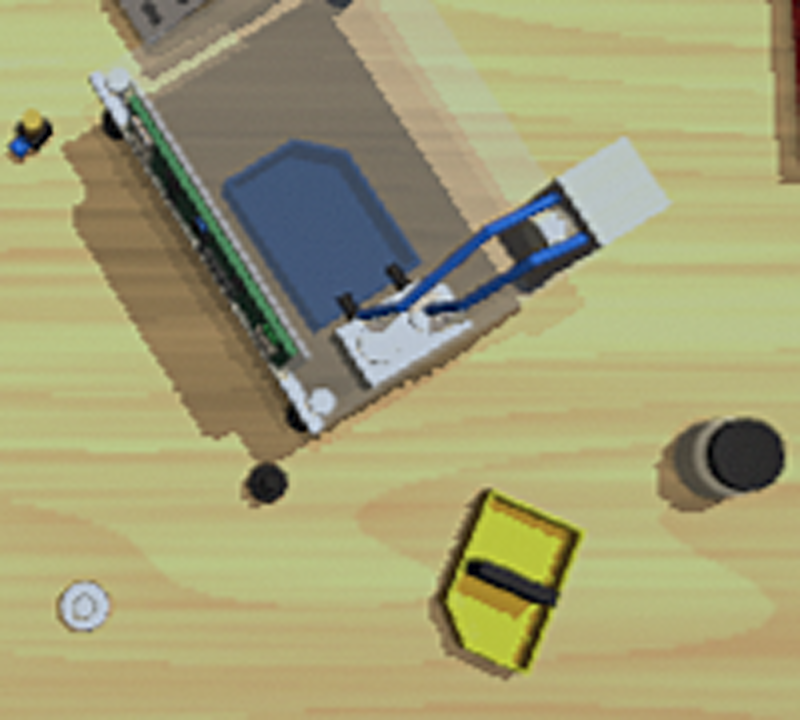

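View pics/c2.png

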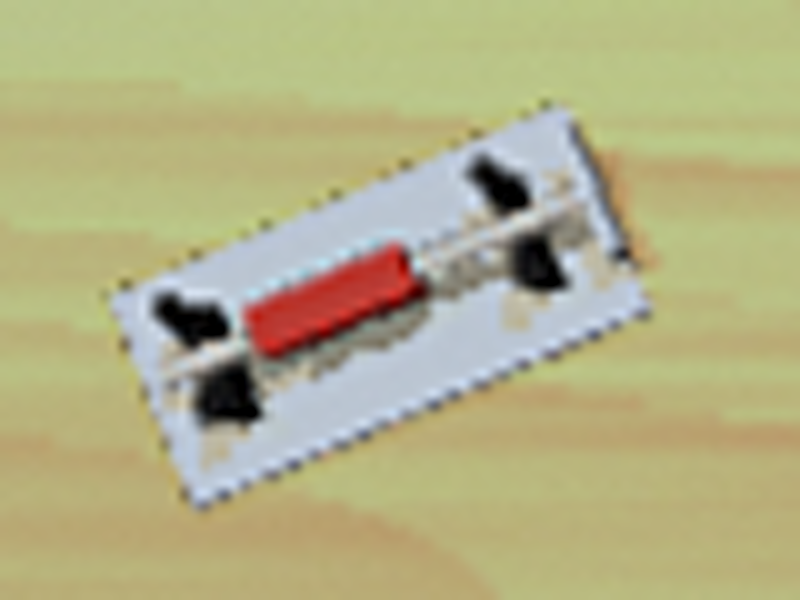

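View pics/c3.png

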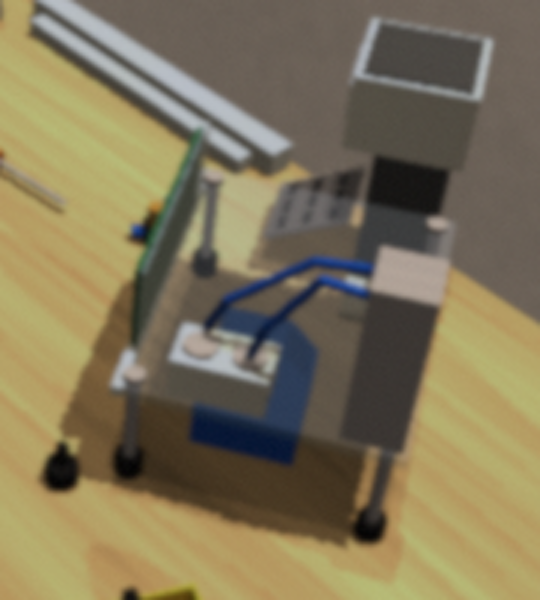

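View pics/c4.png

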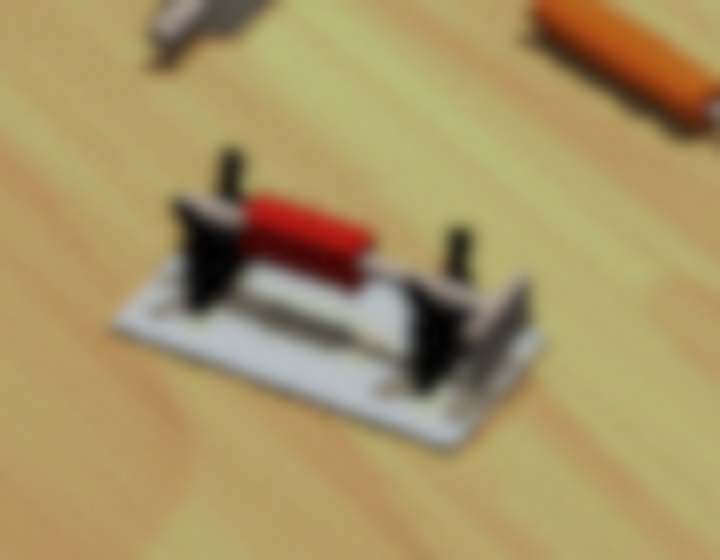

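```bash
cat >> h.py <<'E'
from scipy.optimize import least_squares
def R2(a): return np.array([[np.cos(a),-np.sin(a)],[np.sin(a),np.cos(a)]])
def tow(pose,P):
    P=np.atleast_2d(np.array(P,float)); q=P[:,:2]@R2(pose[2]).T+np.array(pose[:2]); return np.c_[q,P[:,2]]
def fit(c,uv,P,x0):
    uv=np.array(uv,float)
    r=least_squares(lambda p:(proj(c,tow(p,P))-uv).ravel(),x0,loss='soft_l1'); return r.x,np.round((proj(c,tow(r.x,P))-uv),1).tolist()
def draw(f,out,segs,box,s):
    im,c=load(f); x0,y0,x1,y1=box
    b=cv2.resize(im[y0:y1,x0:x1],None,fx=s,fy=s,interpolation=cv2.INTER_CUBIC)
    for P,col in segs:
        q=((proj(c,P)-[x0,y0]+.5)*s-.5).astype(int)
        cv2.polylines(b,[q.reshape(-1,1,2)],False,col,1,cv2.LINE_AA)
    cv2.imwrite(f'pics/{out}.png',b)
E
python3 - <<'E'
from h import *
im,c=load('top0')
g=lambda pts,off,s:(np.array(pts,float)+.5)/s-.5+np.array(off)
# rest
B=[[-75,35,6],[75,35,6],[75,-35,6],[-75,-35,6]]
uv=g([(110,293),(560,103),(652,312),(200,505)],(195,200),10)
P=np.array(B)/1000
# base maybe centered not on origin: use as is
p,r=fit(c,uv,P,[.45,.2,-1.2]); print('rest(base ctr)',p,r)
h=g([(250,330),(410,265)],(195,200),10); print('handle top ends',onz(c,h,.057))
h=g([(160,372),(582,203)],(195,200),10); print('rod ends',onz(c,h,.047))
# machine
P=np.array([[0,150,115],[0,-150,115]])/1000
uv=g([(92,78),(315,432)],(285,120),4); print(onz(c,uv,.115))
# insert top corners
uv=g([(488,490),(580,532),(527,670),(447,590),(468,645)],(285,120),4); print('ins',onz(c,uv,.034))
uv=g([(470,565),(555,595)],(285,120),4); print('rib',onz(c,uv,.062))
uv=g([(222,185),(315,332),(418,262),(295,140),(350,153)],(285,120),4); print('tote top',onz(c,uv,.045))
E
```

```text
rest(base ctr) [ 0.50191139  0.24849144 -1.16164128] [[-0.1, 0.2], [0.7, -0.3], [0.2, -0.2], [-0.7, 0.3]]
handle top ends [[0.49077935 0.27551863 0.057     ]
 [0.509646   0.22968041 0.057     ]]
rod ends [[0.47907927 0.30381398 0.047     ]
 [0.52862007 0.1816521  0.047     ]]
[[ 0.75382603  0.01930571  0.115     ]
 [ 0.50093234 -0.13576827  0.115     ]]
ins [[ 0.46322416 -0.27430087  0.034     ]
 [ 0.43224024 -0.34153837  0.034     ]
 [ 0.33225623 -0.29852194  0.034     ]
 [ 0.39000452 -0.24161995  0.034     ]
 [ 0.3502543  -0.25585817  0.034     ]]
rib [[ 0.40871566 -0.25271833  0.062     ]
 [ 0.38736491 -0.31320338  0.062     ]]
tote top [[ 0.69214734 -0.07786978  0.045     ]
 [ 0.58018584 -0.14622834  0.045     ]
 [ 0.63321556 -0.22456574  0.045     ]
 [ 0.72709506 -0.13358999  0.045     ]
 [ 0.71704144 -0.17515785  0.045     ]]
```

Request:
servo_tool(plan=[[20,-26,-5,-0.07,-1],[50,-64,-15,-0.16,-1],[82,-104,-25,-0.25,-1],[114,-146,-35,-0.35,-1],[148,-190,-45,-0.45,-1],[180,-232,-55,-0.55,-1],[210,-270,-65,-0.65,-1],[232,-298,-75,-0.72,-1],[244,-312,-80,-0.746,-1],[248,-318,-80,-0.746,-1]], squeeze=40)

```text
clock: 0.98
position: [0.4993, 0.2545, 0.1513]
tool_rot: [-3.141, 0.0, 1.978]
force: [0.7, 0.7, 0.3]
grip_width: 0.0854
```

```bash
python3 - <<'E'
from h import *
s=bot.observe(); print({k:np.round(v,3).tolist() for k,v in s.items()})
snap('wrist','w1')
E
```

```text
{'clock': 0.983, 'qpos': [-0.705, 0.528, 0.177, 1.854, -0.128, 0.77, -0.052], 'qd': [0.914, 0.246, -0.025, -0.136, -0.053, -0.113, 0.965], 'joint_efforts': [-11.041, -90.082, 7.951, -26.717, 0.036, 0.43, -4.158], 'position': [0.499, 0.255, 0.151], 'tool_rot': [-3.141, 0.0, 1.978], 'force': [0.741, 0.678, 0.31], 'moment': [0.067, -0.029, 0.044], 'grip_width': 0.085}
```

View pics/w1.png

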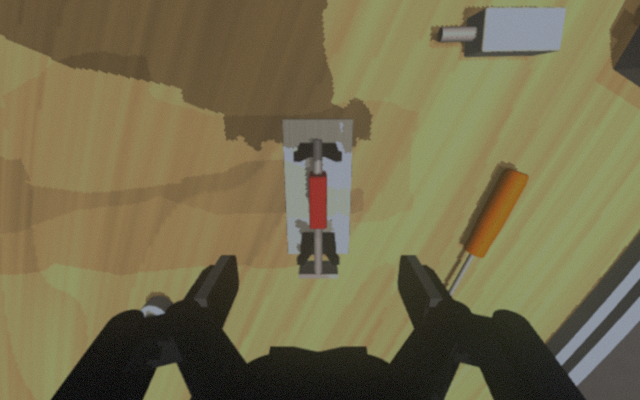

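```bash
python3 - <<'E'
from h import *
im,c=load('w1'); print(np.round(c['T'],3).tolist())
s=bot.observe(); p=np.array(s['position']); print(proj(c,[p,[.4993,.2545,.057],[.5,.2527,.057]]))
crop('w1',260,110,380,290,4,'c5')
B=np.array([[-70,35,6],[80,35,6],[80,-35,6],[-70,-35,6]])/1000
print(proj(c,tow([.5,.2527,-1.1616],B)))
E
```

```text
[[0.918, 0.374, 0.131, 0.468], [0.396, -0.867, -0.301, 0.333], [0.001, 0.328, -0.945, 0.294], [0.0, 0.0, 0.0, 1.0]]
[[315.52723936 269.17461463]
 [315.22130845 200.88451757]
 [315.14770455 202.93471777]]
[[350.97380579 117.93170804]
 [346.23741142 253.0511429 ]
 [285.43227242 253.14445374]
 [279.54832752 118.06213929]]
```

View pics/c5.png

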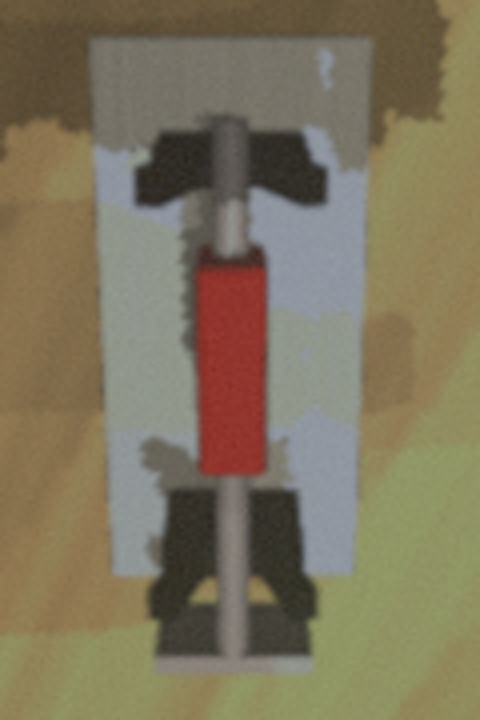

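```bash
python3 - <<'E'
from h import *
im,c=load('w1')
g=lambda pts,off,s:(np.array(pts,float)+.5)/s-.5+np.array(off)
P=np.array([[-25,-8,57],[-25,8,57],[25,8,57],[25,-8,57]])/1000
print('hook',fit(c,g([(197,267),(266,267),(267,472),(200,472)],(260,110),4),P,[.5,.25,-1.16]))
B=np.array([[-75,-35,6],[-75,35,6],[75,35,6],[75,-35,6]])/1000
print('base',fit(c,g([(90,38),(373,38),(355,576),(113,576)],(260,110),4),B,[.5,.25,-1.16]))
s=bot.observe(); print(s['position'],s['tool_rot'])
E
```

```text
hook (array([ 0.50214158,  0.25358143, -1.15446685]), [[-0.7, -0.7], [0.7, -0.8], [0.4, 0.9], [-0.4, 1.1]])
base (array([ 0.50457829,  0.24819463, -1.15946481]), [[-0.2, 0.0], [0.4, -0.3], [0.1, 0.1], [-0.2, 0.3]])
[0.50385317 0.24619384 0.15023759] [-3.14084085  0.00452778  1.97143595]
```

Request:
servo_tool(plan=[[1,-1,-20,0,-1],[1,-1,-55,0,-1],[1,-1,-90,0,-1],[1,-1,-115,0,-1],[1,-1,-124,0,-1],[1,-1,-125,0,-1],[1,-1,-125,0,1],[1,-1,-125,0,1],[1,-1,-125,0,1],[1,-1,-125,0,1]], squeeze=40)

```text
clock: 1.87
position: [0.5002, 0.2555, 0.0282]
tool_rot: [3.14, -0.0, 1.98]
force: [0.0, 0.8, -0.1]
grip_width: 0.0387
```

```bash
python3 - <<'E'
from h import *
s=bot.observe(); print({k:np.round(v,4).tolist() for k,v in s.items()})
snap('wrist','w2')
E
```

```text
{'clock': 1.8667, 'qpos': [-0.6663, 0.7225, 0.1248, 1.907, -0.1664, 0.52, -0.0189], 'qd': [0.0008, 0.0073, -0.0015, 0.003, -0.0026, -0.0031, 0.0009], 'joint_efforts': [0.0098, -93.9935, 7.0387, -21.3869, 0.0161, 0.0202, -0.0058], 'position': [0.5002, 0.2555, 0.0282], 'tool_rot': [3.1397, -0.0003, 1.9797], 'force': [0.0154, 0.7619, -0.0703], 'moment': [0.0227, 0.0224, 0.0196], 'grip_width': 0.0387}
```

View pics/w2.png

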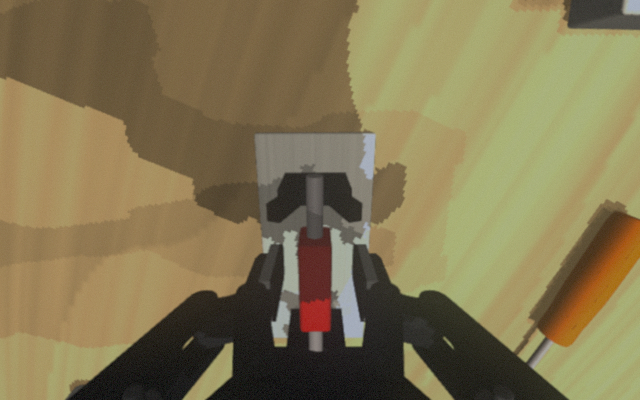

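Request:
servo_tool(plan=[[0,0,0,0,1],[0,0,0,0,1],[0,0,0,0,1],[0,0,0,0,1],[0,0,3,0,1],[0,0,12,0,1],[0,0,27,0,1],[0,0,43,0,1],[0,0,55,0,1],[0,0,60,0,1]], squeeze=60)

```text
clock: 2.75
position: [0.5003, 0.2554, 0.089]
tool_rot: [3.139, -0.0, 1.98]
force: [0.2, -0.7, -1.0]
grip_width: 0.0151
```

```bash
python3 - <<'E'
from h import *
s=bot.observe(); print({k:np.round(v,4).tolist() for k,v in s.items() if k in('position','tool_rot','force','grip_width')})
snap('wrist','w3');snap('top','t3');snap('side','s3')
crop('t3',285,120,485,300,4,'c6');crop('s3',200,110,480,310,2.8,'c7')
E
```

```text
{'position': [0.5003, 0.2554, 0.089], 'tool_rot': [3.1394, -0.0004, 1.9796], 'force': [0.234, -0.6858, -0.9808], 'grip_width': 0.0151}
```

View pics/w3.png

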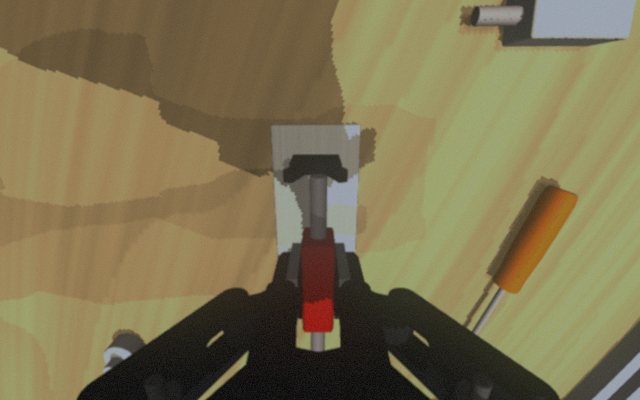

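View pics/c7.png

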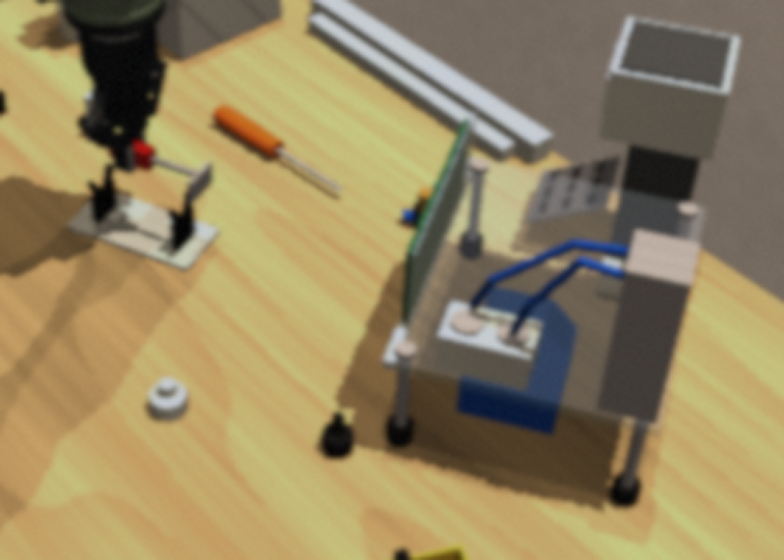

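View pics/t3.png

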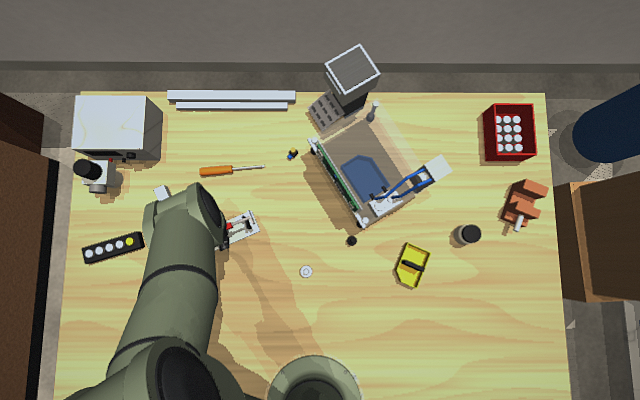

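```bash
python3 - <<'E'
from h import *
im,c=load('s3'); p=np.array([.5003,.2554,.089])
for h in (0,.073,.1,.15,.2,.25): print(h,proj(c,p+[0,0,h]))
crop('s3',190,80,300,220,5.5,'c8')
# machine overlay
m=[.6274,-.0582,np.deg2rad(-58.5)]
def box(a,b,z): return tow(m,np.array([[a[0],a[1],z],[b[0],a[1],z],[b[0],b[1],z],[a[0],b[1],z],[a[0],a[1],z]])/1000)
t=[.6362,-.112,np.deg2rad(-58.6)]
T=lambda z:tow(t,np.array([[0,66,z],[0,-66,z],[92,-66,z],[92,36,z],[62,66,z],[0,66,z]])/1000)
S=[(box((0,-150),(240,150),105),(0,0,255)),(box((0,-150),(240,150),115),(0,0,255)),(tow(m,np.array([[2,-100,115],[2,-100,200],[2,100,200],[2,100,115]])/1000),(255,0,255)),(T(0),(0,255,255)),(T(45),(0,255,0))]
for y in(-135,135):
  for x in (16,224): S.append((box((x-13,y-13),(x+13,y+13),0),(255,255,0)))
draw('s3','o1',S,(300,110,480,310),3); draw('top0','o2',S,(285,120,485,300),4)
E
```

```text
0 [[246.2084538  167.89499247]]
0.073 [[244.04033881 147.67157173]]
0.1 [[243.19724766 139.82695933]]
0.15 [[241.57239786 124.73882109]]
0.2 [[239.85904452 108.87181556]]
0.25 [[238.04941743  92.16053791]]
```

View pics/c8.png

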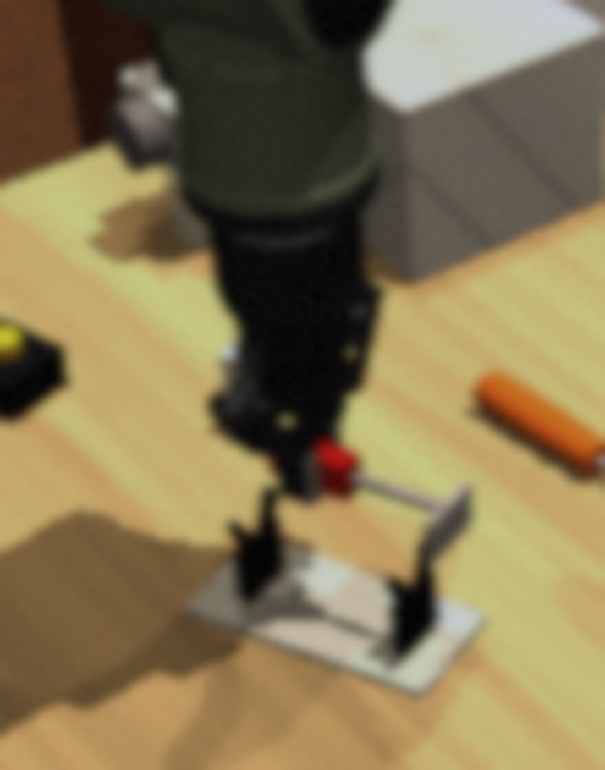

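View pics/o1.png

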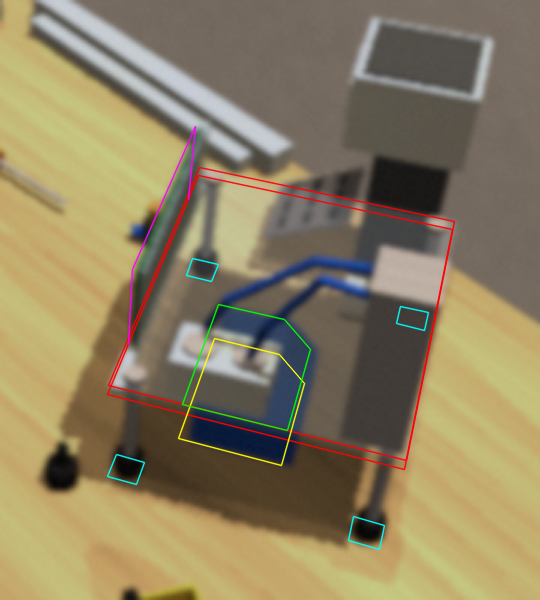

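View pics/o2.png

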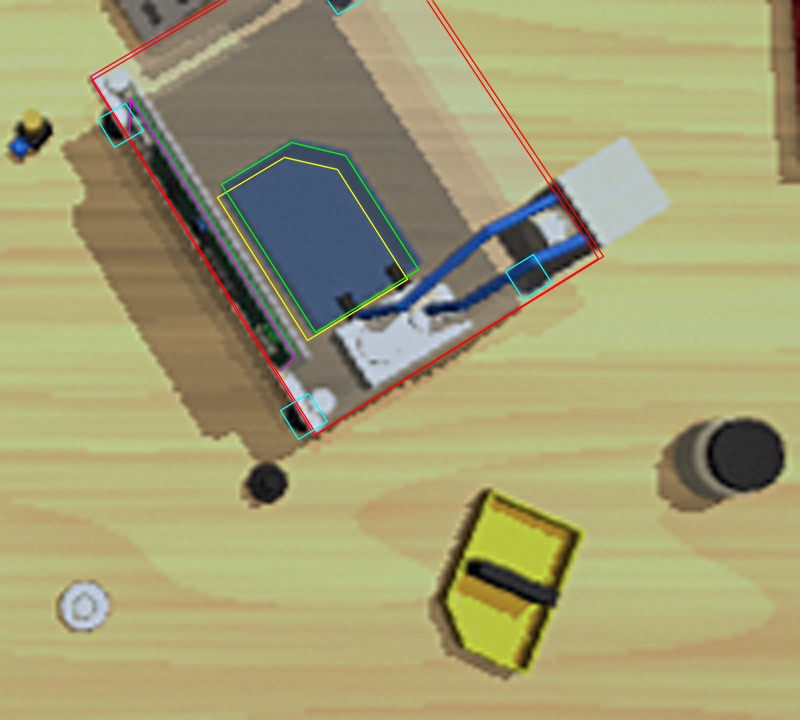

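```bash
python3 - <<'E'
from h import *
crop('top0',330,145,400,210,10,'c9'); crop('s3',330,190,420,275,8,'c10')
E
```

```text
(no output)
```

View pics/c9.png

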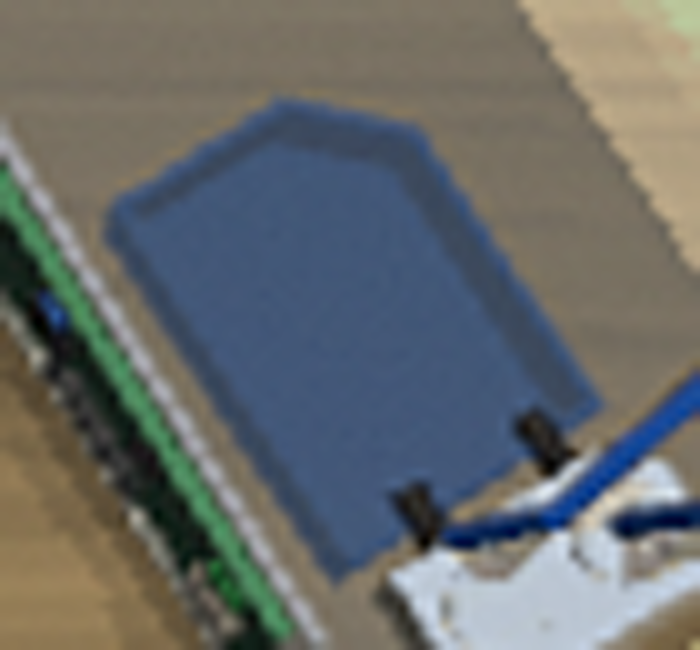

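View pics/c10.png

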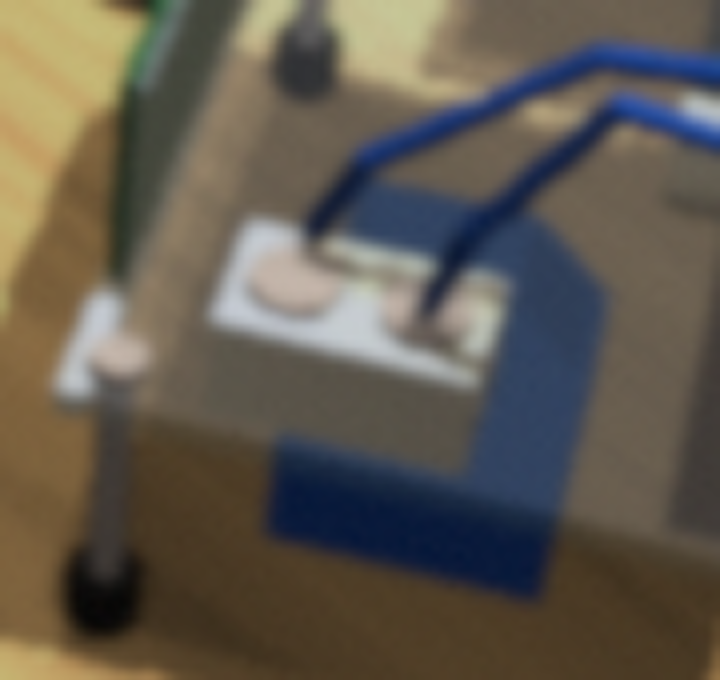

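```bash
python3 - <<'E'
from h import *
crop('s3',300,250,450,300,5,'c11'); crop('top0',300,125,345,175,14,'c12'); crop('top0',345,205,390,245,14,'c13')
_,ct=load('top0');_,cs=load('s3')
g=lambda pts,off,s:(np.array(pts,float)+.5)/s-.5+np.array(off)
Pt=np.array([[0,-66,0],[92,-66,45],[92,36,45],[62,66,45],[0,66,45]])/1000
ut=g([(338,580),(600,405),(420,128),(275,98),(110,205)],(330,145),10)
Ps=np.array([[0,-66,0],[92,-66,0],[92,36,45],[62,66,45]])/1000
us=g([(268,538),(540,600),(605,290),(535,215)],(330,190),8)
def f(p): return np.r_[(proj(ct,tow(p,Pt))-ut).ravel(),(proj(cs,tow(p,Ps))-us).ravel()]
for r in (least_squares(f,[.636,-.112,-1.02]),least_squares(lambda p:f(p)[:10],[.636,-.112,-1.02]),least_squares(lambda p:f(p)[10:],[.636,-.112,-1.02])):
    print(r.x,np.round(f(r.x).reshape(-1,2),1).tolist())
E
```

```text
[ 0.63970711 -0.11629703 -0.98883016] [[0.2, 0.6], [1.2, -0.6], [-0.0, -0.5], [0.7, -0.3], [0.3, -0.0], [-0.9, -0.4], [-0.4, -0.1], [-0.1, -0.2], [-0.5, -0.6]]
[ 0.63941752 -0.11465046 -0.99544572] [[-0.5, 0.8], [0.6, -0.2], [-0.4, -0.3], [0.4, -0.2], [-0.1, -0.0], [-1.5, -0.7], [-1.1, -0.3], [-0.6, -0.3], [-0.9, -0.8]]
[ 0.63968971 -0.11792409 -0.9856512 ] [[0.7, 0.6], [1.7, -0.7], [0.4, -0.6], [1.2, -0.3], [0.8, -0.0], [-0.4, 0.0], [0.2, 0.2], [0.3, 0.0], [-0.1, -0.3]]
```

View pics/c11.png

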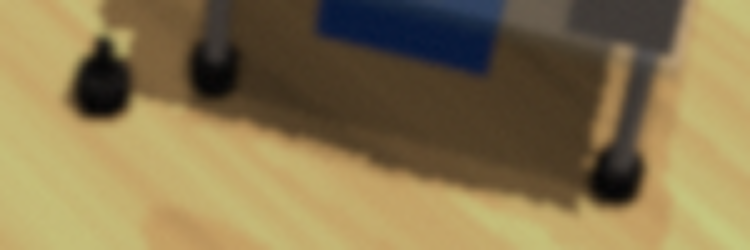

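View pics/c12.png

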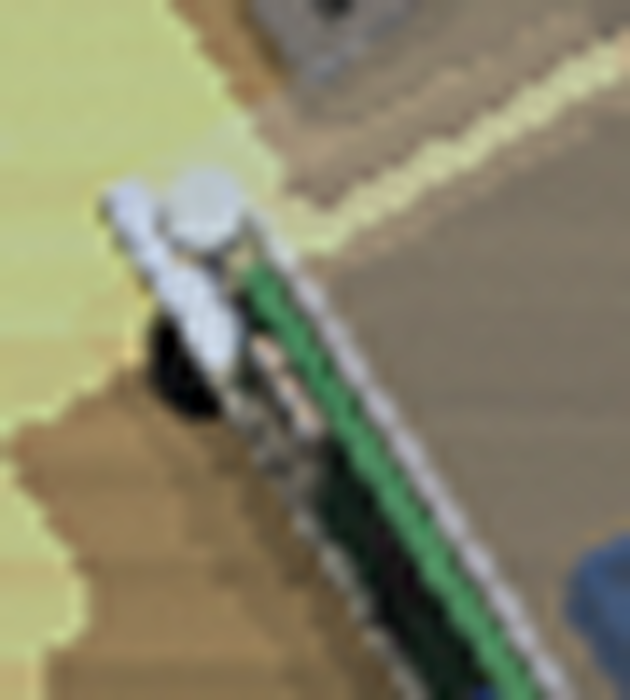

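View pics/c13.png

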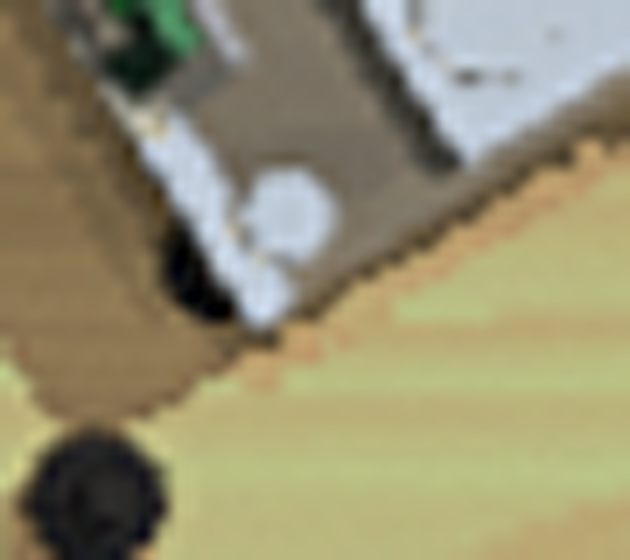

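```bash
python3 - <<'E'
from h import *
_,ct=load('top0');_,cs=load('s3')
g=lambda pts,off,s:(np.array(pts,float)+.5)/s-.5+np.array(off)
caps=np.r_[g([(205,210)],(300,125),14),g([(290,215)],(345,205),14)]
P=onz(ct,caps,.12); print(P); d=P[0]-P[1]; print(np.linalg.norm(d)); yaw=np.arctan2(d[1],d[0])-np.pi/2; print('yaw',yaw)
ex=np.array([np.cos(yaw),np.sin(yaw)]); print('origin', (P[0]+P[1])[:2]/2-.016*ex)
a=np.linspace(0,2*np.pi,60)
fe=[(g([(213,98)],(300,250),5)[0],(16,-135)),(g([(615,203)],(300,250),5)[0],(224,-135)),(g([(305,98)],(330,190),8)[0],(16,135))]
def f(p):
    r=[]
    for uv,(x,y) in fe:
        q=proj(cs,tow(p,np.c_[(x+13*np.cos(a))/1000,(y+13*np.sin(a))/1000,0*a])); r+=[(q[:,0].min()+q[:,0].max())/2-uv[0],q[:,1].max()-uv[1]]
    q=proj(ct,tow(p,np.array([[16,135,120],[16,-135,120]])/1000))-caps; 
    return np.r_[r,q.ravel()]
for r in(least_squares(f,[.63,-.06,-1.02]),least_squares(lambda p:f(p)[:6],[.63,-.06,-1.02]),least_squares(lambda p:f(p)[6:],[.63,-.06,-1.02])):
  print(r.x,np.round(f(r.x).reshape(-1,2),1).tolist())
  for t in ([ .6397,-.1163],[.6394,-.1147],[.6397,-.1179]): print((R2(-r.x[2])@(np.array(t)-r.x[:2])).round(4))
# others
u=g([(265,483),(83,605),(30,135)],(285,120),4); print('foot,knob,fitting',onz(ct,u,.035))
E
```

```text
[[ 7.51124316e-01  5.92487215e-04  1.20000000e-01]
 [ 5.21982315e-01 -1.40682389e-01  1.20000000e-01]]
0.2691925833009323
yaw -1.018304804207929
origin [ 0.62815636 -0.05642544]
[ 0.62953309 -0.05683376 -1.01630801] [[0.0, 0.1], [-0.3, 0.3], [-0.6, 0.2], [-0.0, -0.5], [0.3, -0.4]]
[ 0.0559 -0.0227]
[ 0.0544 -0.0221]
[ 0.0573 -0.0235]
[ 0.63092701 -0.0568466  -1.01900681] [[0.3, -0.2], [-0.1, 0.2], [-0.2, 0.0], [0.1, -1.1], [0.2, -0.9]]
[ 0.0552 -0.0237]
[ 0.0537 -0.0231]
[ 0.0566 -0.0245]
[ 0.62817837 -0.05641693 -1.01836313] [[-0.6, 0.3], [-1.0, 0.6], [-0.9, 0.3], [-0.1, -0.1], [0.1, 0.1]]
[ 0.057  -0.0216]
[ 0.0555 -0.021 ]
[ 0.0584 -0.0225]
foot,knob,fitting [[ 0.46848789 -0.10842531  0.035     ]
 [ 0.37959979  0.0262906   0.035     ]
 [ 0.73334693  0.06787115  0.035     ]]
```

Request:
servo_tool(plan=[[2,-9,0,0.01,1],[7,-32,0,0.03,1],[14,-65,-2,0.05,1],[23,-103,-8,0.08,1],[31,-141,-16,0.1,1],[39,-176,-28,0.12,1],[45,-203,-40,0.14,1],[49,-219,-52,0.147,1],[50,-225,-58,0.147,1],[50,-226,-60,0.147,1]])

```text
clock: 3.73
position: [0.5488, 0.027, 0.0253]
tool_rot: [-3.139, -0.001, 2.124]
force: [-0.4, -0.5, -1.3]
grip_width: 0.0152
```

Request:
servo_tool(plan=[[0,0,-2,0,1],[0,0,-6,0,1],[0,0,-12,0,1],[0,0,-17,0,1],[0,0,-20,0,1],[0,0,-22,0,1],[0,0,-23,0,1],[0,0,-24,0,1],[0,0,-24,0,1],[0,0,-24,0,1]], squeeze=20)

```text
clock: 4.57
position: [0.5496, 0.0295, 0.0032]
tool_rot: [3.141, -0.0, 2.127]
force: [-3.0, 1.7, 4.6]
grip_width: 0.0151
```

```bash
python3 - <<'E'
from h import *
s=bot.observe(); print({k:np.round(v,4).tolist() for k,v in s.items() if k in('position','tool_rot','force','grip_width','qpos')})
snap('side','s4'); crop('s4',230,110,400,270,4,'c14')
E
```

```text
{'qpos': [-0.2017, 0.7519, 0.0565, 1.9355, -0.0884, 0.4564, 0.4753], 'position': [0.5496, 0.0295, 0.0032], 'tool_rot': [3.1413, -0.0003, 2.1271], 'force': [-3.0406, 1.6534, 4.5545], 'grip_width': 0.0151}
```

View pics/c14.png

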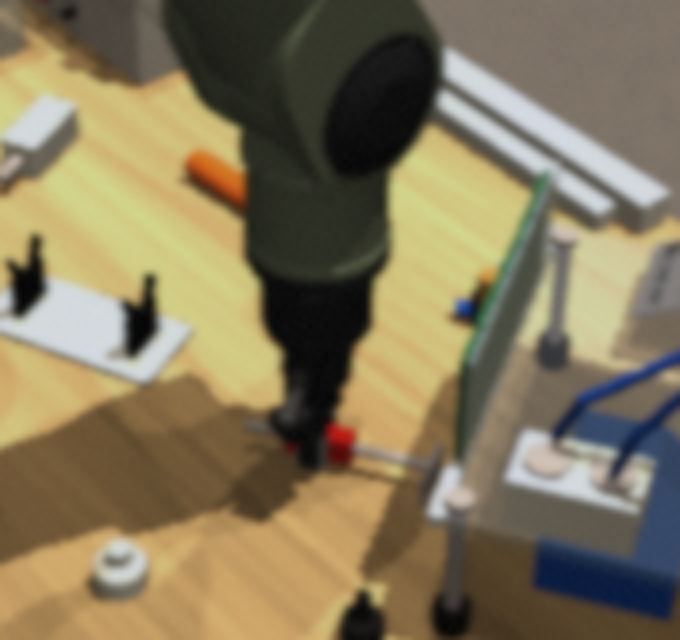

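Request:
servo_tool(plan=[[0,0,0,0,0.5],[0,0,0,0,0.3],[0,0,0,0,0],[0,0,0,0,-0.3],[0,0,3,0,-0.6],[0,0,10,0,-0.8],[0,0,25,0,-1],[-8,13,45,0,-1],[-16,26,62,0,-1],[-21,34,70,0,-1]])

```text
clock: 5.45
position: [0.5287, 0.0643, 0.0751]
tool_rot: [3.14, 0.0, 2.127]
force: [0.9, 1.0, 1.0]
grip_width: 0.0852
```

```bash
python3 - <<'E'
from h import *
s=bot.observe(); print({k:np.round(v,4).tolist() for k,v in s.items() if k in('position','tool_rot','force','grip_width','qpos')})
snap('wrist','w5');
E
```

```text
{'qpos': [-0.2921, 0.6067, 0.082, 1.9684, -0.0877, 0.5677, 0.4057], 'position': [0.5287, 0.0643, 0.0751], 'tool_rot': [3.1395, 0.0003, 2.1272], 'force': [0.885, 1.0496, 1.0087], 'grip_width': 0.0852}
```

View pics/w5.png

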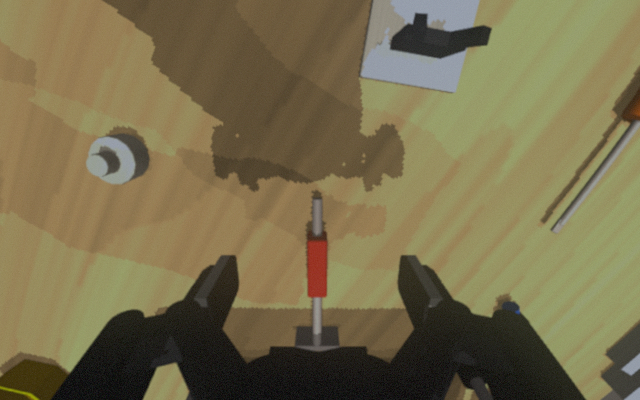

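```bash
python3 - <<'E'
from h import *
crop('w5',270,170,370,360,4,'c15')
E
```

```text
(no output)
```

View pics/c15.png

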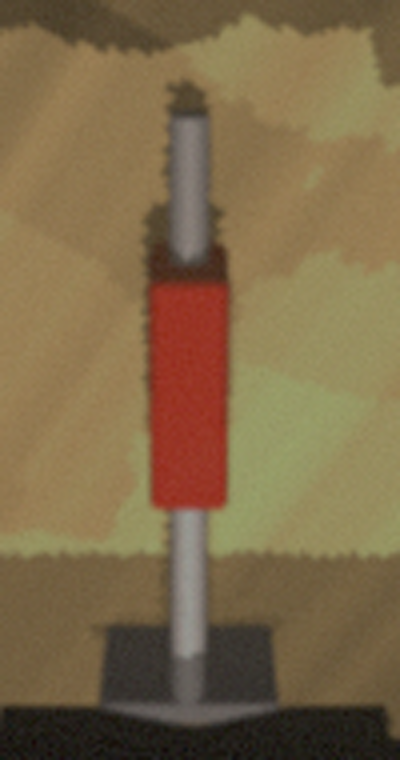

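```bash
python3 - <<'E'
from h import *
_,c=load('w5')
g=lambda pts,off,s:(np.array(pts,float)+.5)/s-.5+np.array(off)
a=onz(c,g([(189,113)],(270,170),4),.013)[0];b=onz(c,g([(188,283)],(270,170),4),.0238)[0];d=onz(c,g([(188,508)],(270,170),4),.0286)[0]
print(a,b,d,np.linalg.norm((b-d)[:2]),np.linalg.norm((a-b)[:2])); v=(d-a)[:2]; print(np.arctan2(v[1],v[0]))
print('TCP',bot.observe()['position'])
m=[0.6295,-.0568];
for q in (a,b,d): print(R2(1.017)@(q[:2]-m))
u=(b-d)[:2]/np.linalg.norm((b-d)[:2]); print('grip pt from handle rear', b[:2]+u*.015, 'from tail', a[:2]-u*.015)
E
```

```text
[0.52297876 0.07661591 0.013     ] [0.53892455 0.05057284 0.0238    ] [0.56433528 0.00961999 0.0286    ] 0.04819586213544948 0.030537024715556447
-1.0177539285184356
TCP [0.52845941 0.06575166 0.07558008]
[-0.16949643 -0.02043386]
[-0.1389597  -0.02056799]
[-0.09076389 -0.02049322]
grip pt from handle rear [0.53101597 0.0633186 ] from tail [0.53088734 0.06387016]
```

Request:
servo_tool(plan=[[1,-1,-10,0,-1],[2,-2,-30,0,-1],[2,-2,-50,0,-1],[2,-2,-64,0,-1],[2,-2,-70,0,-1],[2,-2,-72,0,-1],[2,-2,-72,0,0],[2,-2,-72,0,1],[2,-2,-72,0,1],[2,-2,-72,0,1]], squeeze=60)

```text
clock: 6.33
position: [0.5311, 0.0611, 0.0015]
tool_rot: [3.141, 0.0, 2.127]
force: [0.1, 0.3, -0.3]
grip_width: 0.0386
```

Request:
servo_tool(plan=[[0,0,0,0,1],[0,0,0,0,1],[0,0,0,0,1],[0,0,0,0,1],[0,0,0,0,1],[0,0,0,0,1],[0,0,2,0,1],[0,0,6,0,1],[0,0,10,0,1],[0,0,12,0,1]], squeeze=90)

```text
clock: 7.17
position: [0.5309, 0.0611, 0.0136]
tool_rot: [3.141, 0.0, 2.127]
force: [0.0, 0.1, -0.6]
grip_width: 0.0043
```

```bash
python3 - <<'E'
from h import *
s=bot.observe(); print({k:np.round(v,4).tolist() for k,v in s.items() if k in('position','tool_rot','force','grip_width','qpos')})
snap('side','s6'); snap('wrist','w6'); crop('s6',230,110,400,270,4,'c16')
E
```

```text
{'qpos': [-0.2716, 0.7187, 0.0633, 1.9775, -0.0963, 0.4477, 0.4189], 'position': [0.5309, 0.0611, 0.0136], 'tool_rot': [3.1411, 0.0002, 2.1267], 'force': [0.0344, 0.054, -0.5726], 'grip_width': 0.0043}
```

View pics/c16.png

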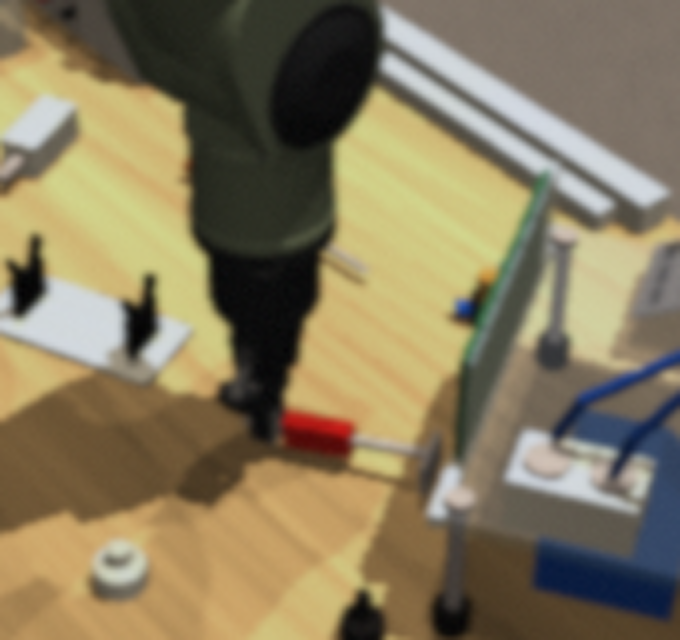

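View pics/w6.png

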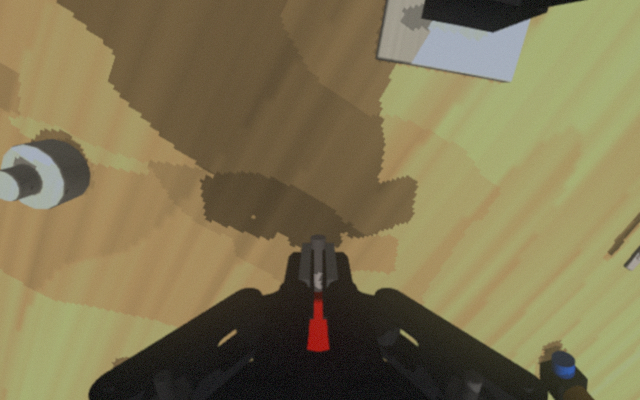

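Request:
servo_tool(plan=[[0,0,2,0,1],[0,0,6,0,1],[0,0,12,0,1],[0,0,19,0,1],[0,0,26,0,1],[0,0,32,0,1],[0,0,36,0,1],[0,0,38,0,1],[0,0,38,0,1],[0,0,38,0,1]], squeeze=100)

```text
clock: 8.1
position: [0.5306, 0.0611, 0.0509]
tool_rot: [-3.142, -0.0, 2.127]
force: [-0.6, 0.6, -1.6]
grip_width: 0.0033
```

```bash
python3 - <<'E'
from h import *
s=bot.observe(); print({k:np.round(v,4).tolist() for k,v in s.items() if k in('position','tool_rot','force','moment','grip_width','qpos')})
snap('side','s7'); snap('wrist','w7'); crop('s7',230,110,400,270,4,'c17'); crop('w7',230,180,410,380,4,'c18')
E
```

```text
{'qpos': [-0.2804, 0.6513, 0.0751, 1.9709, -0.0913, 0.5226, 0.4146], 'position': [0.5306, 0.0611, 0.0509], 'tool_rot': [-3.1416, -0.0, 2.1268], 'force': [-0.5673, 0.5817, -1.5511], 'moment': [0.0832, 0.0591, -0.0759], 'grip_width': 0.0033}
```

View pics/c17.png

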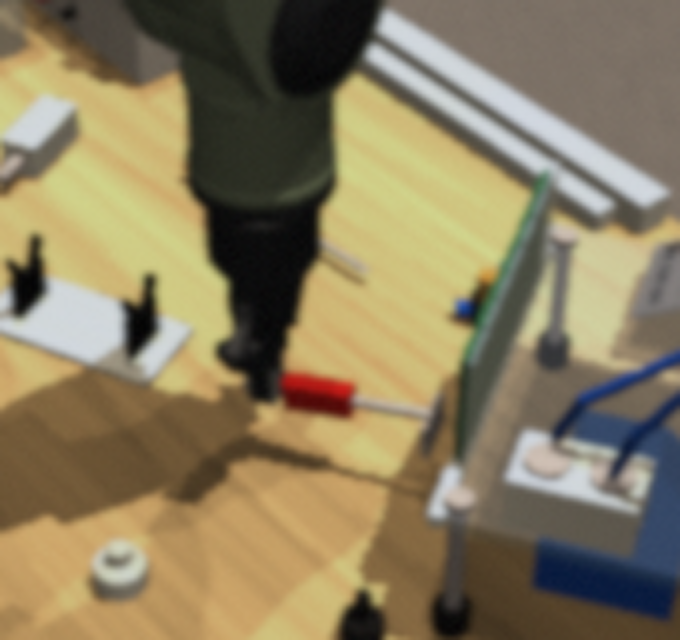

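View pics/c18.png

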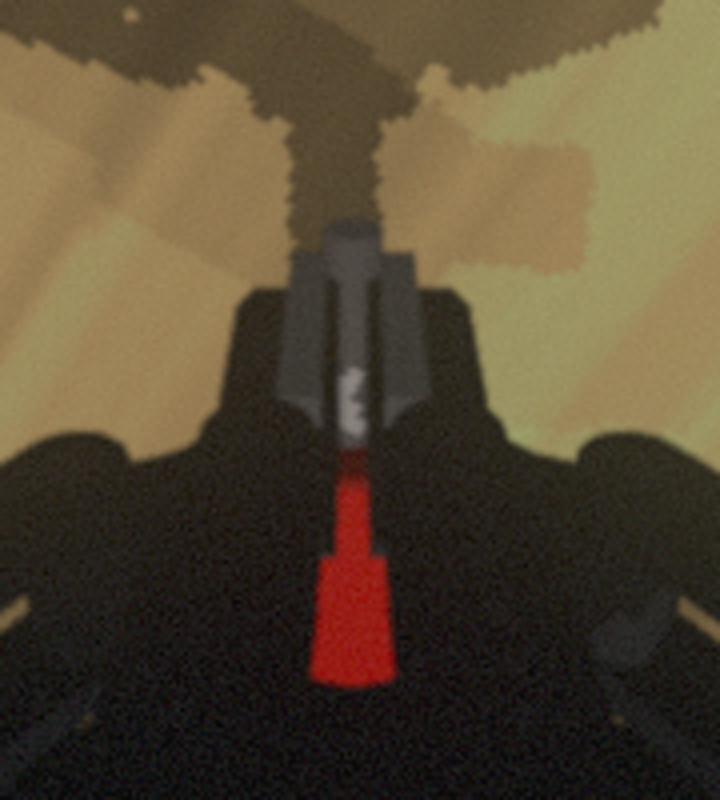

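```bash
python3 - <<'E'
from h import *
_,c=load('s7'); m=[.6295,-.0568,-1.017]
crop('s7',310,190,360,235,14,'c19')
for z in (.03,.035,.04,.045,.05,.055):
    q=proj(c,tow(m,[[-.0335,-.0005,z],[-.0335,-.0405,z]])); print(z,((q-[310,190]+.5)*14).round().tolist())
print((proj(c,tow(m,[[-.0335,-.0205,.035],[-.0335,-.0205,.061]]))-[310,190])*14)
E
```

```text
0.03 [[412.0, 404.0], [354.0, 541.0]]
0.035 [[413.0, 386.0], [355.0, 523.0]]
0.04 [[414.0, 368.0], [356.0, 505.0]]
0.045 [[415.0, 349.0], [357.0, 486.0]]
0.05 [[416.0, 331.0], [357.0, 468.0]]
0.055 [[417.0, 313.0], [358.0, 450.0]]
[[376.96082082 446.50453603]
 [382.14154652 351.41595702]]
```

View pics/c19.png

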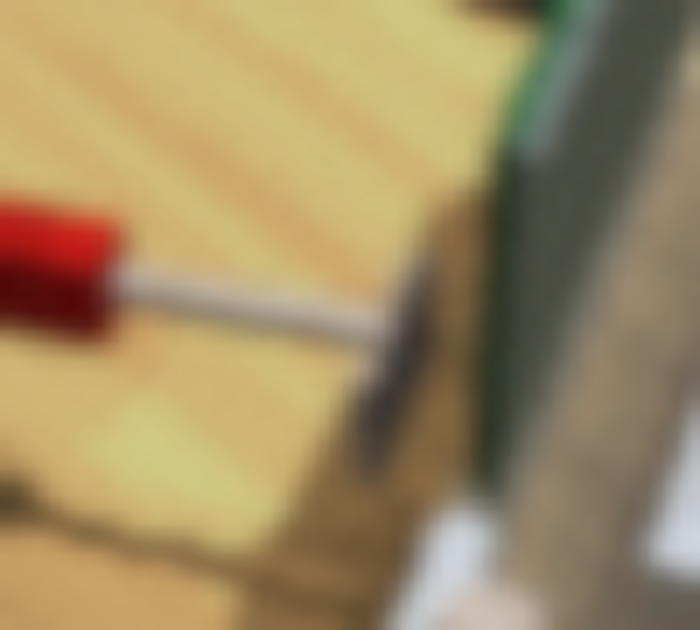

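Request:
servo_tool(plan=[[1,-2,3,0,1],[4,-6,5,0,1],[9,-14,5,0,1],[16,-26,5,0,1],[25,-40,5,0,1],[34,-55,5,0,1],[42,-68,5,0,1],[49,-79,5,0,1],[52,-84,5,0,1],[53,-85,5,0,1]], squeeze=60)

```text
clock: 9.03
position: [0.584, -0.0254, 0.0558]
tool_rot: [-3.141, 0.0, 2.125]
force: [-0.4, -0.5, -0.8]
grip_width: 0.0037
```

```bash
python3 - <<'E'
from h import *
s=bot.observe(); print({k:np.round(v,4).tolist() for k,v in s.items() if k in('position','tool_rot','force','moment','grip_width','qpos')})
snap('side','s8'); snap('top','t8'); crop('s8',270,80,440,280,4,'c20'); crop('t8',285,120,445,270,5,'c21')
E
```

```text
{'qpos': [-0.1051, 0.697, 0.0675, 1.8353, -0.0747, 0.6116, 0.5621], 'position': [0.584, -0.0254, 0.0558], 'tool_rot': [-3.1414, 0.0004, 2.125], 'force': [-0.3601, -0.4948, -0.774], 'moment': [0.0322, 0.0185, 0.0163], 'grip_width': 0.0037}
```

View pics/c20.png

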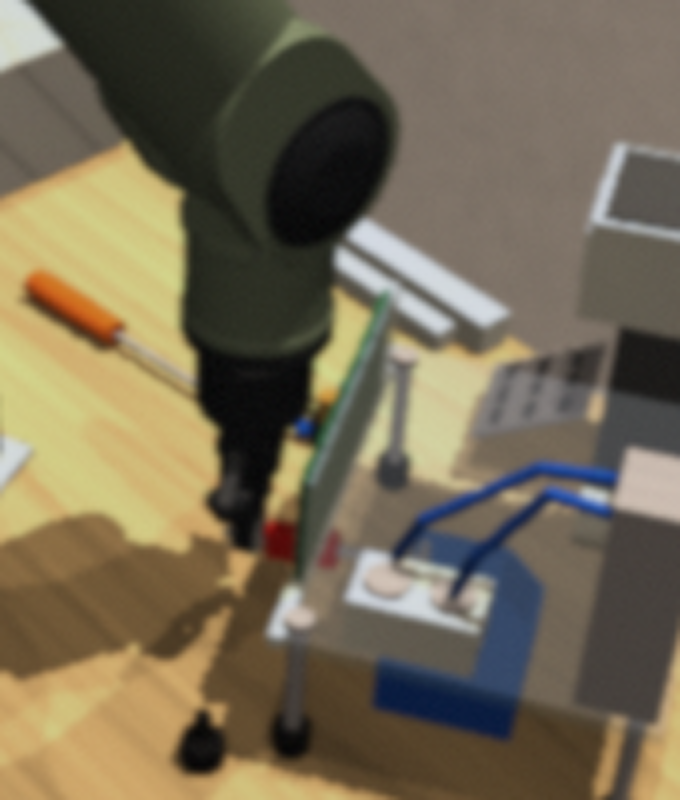

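View pics/c21.png

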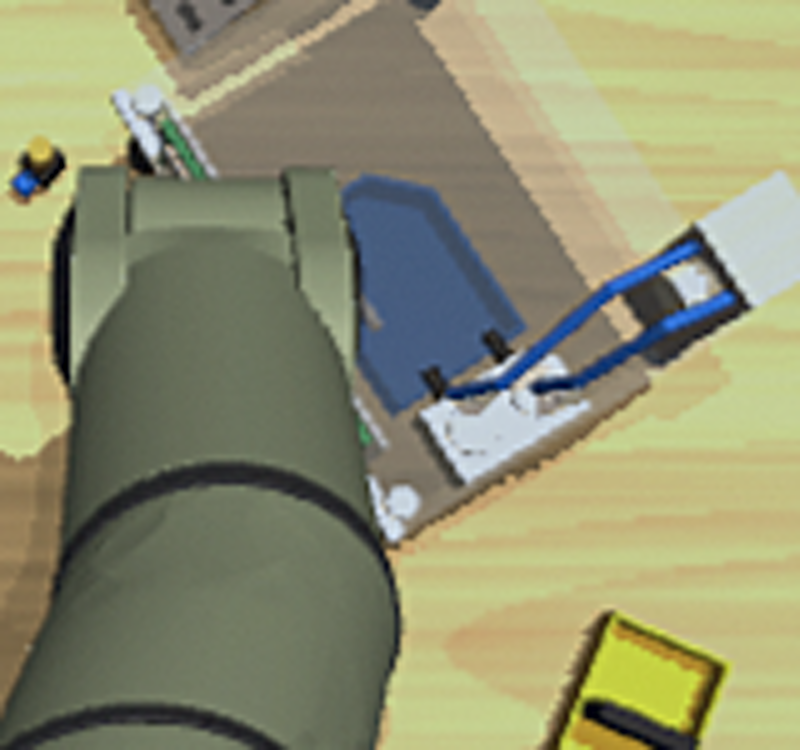

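```bash
python3 - <<'E'
from h import *
_,c=load('t8'); m=np.array([.6295,-.0568])
crop('t8',345,170,375,195,24,'c22')
for uv in [(359.6,183.2)]:
  for z in(.06,.08): print(R2(1.017)@(onz(c,[uv],z)[0,:2]-m))
for z in (.055,.081):
  q=proj(c,tow([.6295,-.0568,-1.017],[[.0645,-.0405,z],[.0695,-.0405,z],[.0695,-.0005,z]])); print(z,((q-[345,170]+.5)*24).round().tolist())
E
```

```text
[ 0.06926125 -0.0348958 ]
[ 0.06521829 -0.03676535]
0.055 [[350.0, 394.0], [384.0, 373.0], [210.0, 104.0]]
0.081 [[375.0, 356.0], [410.0, 335.0], [232.0, 59.0]]
```

View pics/c22.png

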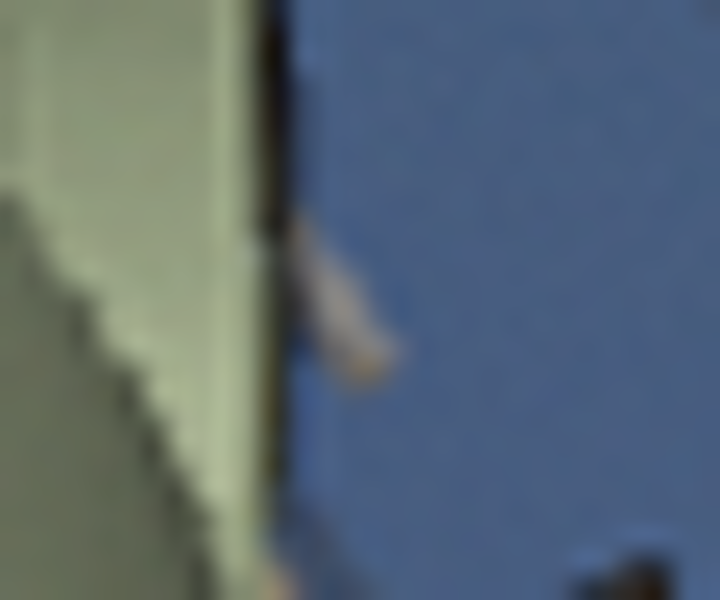

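Request:
servo_tool(plan=[[0,0,-2,0,1],[0,0,-6,0,1],[0,0,-11,0,1],[0,0,-16,0,1],[0,0,-20,0,1],[0,0,-22,0,1],[0,0,-23,0,1],[0,0,-23,0,1],[0,0,-23,0,1],[0,0,-23,0,1]])

```text
clock: 9.97
position: [0.5838, -0.0239, 0.0331]
tool_rot: [3.141, 0.0, 2.127]
force: [0.5, 0.4, -0.9]
grip_width: 0.0038
```

```bash
python3 - <<'E'
from h import *
s=bot.observe(); print({k:np.round(v,4).tolist() for k,v in s.items() if k in('position','tool_rot','force','moment','grip_width','qpos')})
snap('side','s9'); snap('top','t9'); crop('s9',270,80,440,280,4,'c23'); crop('t9',345,170,375,195,24,'c24')
E
```

```text
{'qpos': [-0.1036, 0.7334, 0.0619, 1.8417, -0.077, 0.5686, 0.5632], 'position': [0.5838, -0.0239, 0.0331], 'tool_rot': [3.1414, 0.0002, 2.1268], 'force': [0.5458, 0.3578, -0.9457], 'moment': [-0.0213, 0.064, 0.0578], 'grip_width': 0.0038}
```

View pics/c23.png

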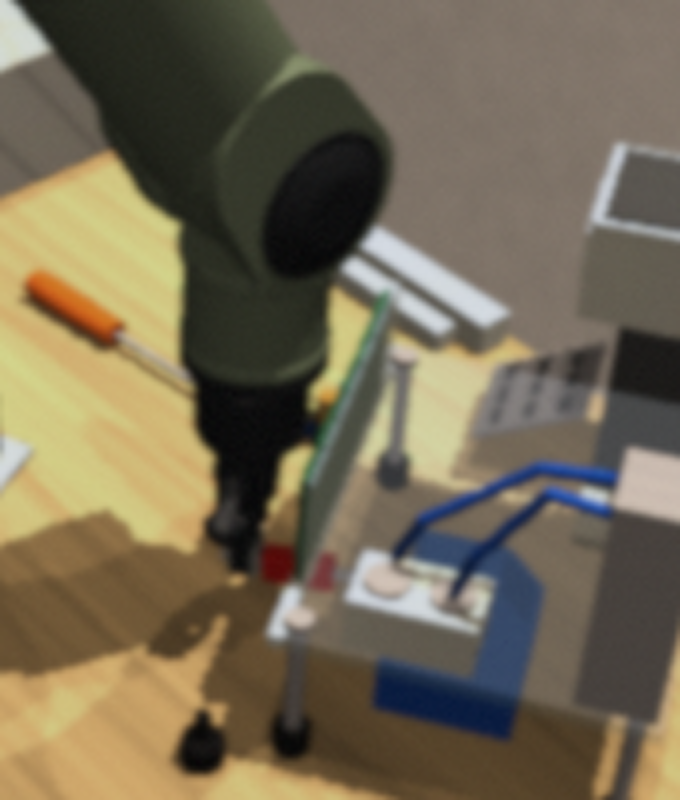

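View pics/c24.png

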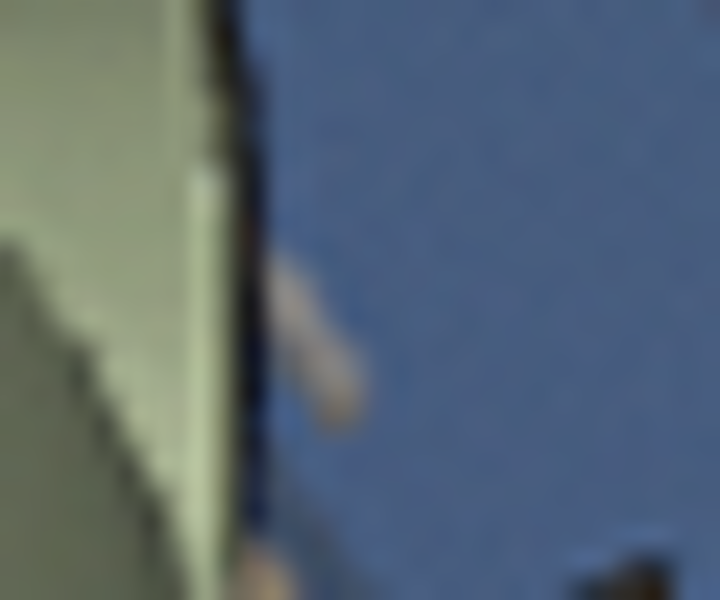

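Request:
servo_tool(plan=[[-0.5,1,0,0,1],[-2,3,0,0,1],[-5,8,0,0,1],[-8,14,0,0,1],[-13,21,0,0,1],[-18,30,0,0,1],[-24,39,0,0,1],[-30,48,0,0,1],[-36,58,0,0,1],[-42,67,0,0,1]])

```text
clock: 10.9
position: [0.5409, 0.0445, 0.0329]
tool_rot: [3.142, -0.0, 2.127]
force: [2.3, -2.9, -0.6]
grip_width: 0.0038
```

```bash
python3 - <<'E'
from h import *
s=bot.observe(); print({k:np.round(v,4).tolist() for k,v in s.items() if k in('position','tool_rot','force','moment','grip_width')})
snap('side','s10'); crop('s10',230,80,430,280,3.5,'c25')
E
```

```text
{'position': [0.5409, 0.0445, 0.0329], 'tool_rot': [3.1416, -0.0002, 2.1273], 'force': [2.2975, -2.9012, -0.567], 'moment': [-0.3978, -0.2992, 0.0351], 'grip_width': 0.0038}
```

View pics/c25.png

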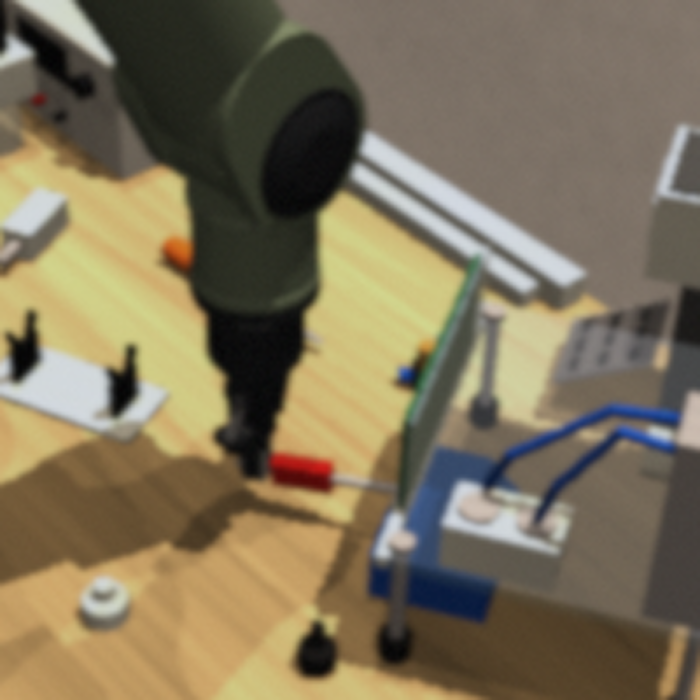

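Request:
servo_tool(plan=[[-6,9,0,0,1],[-12,19,0,0,1],[-17,28,0,0,1],[-23,37,0,0,1],[-29,47,0,0,1],[-35,56,0,0,1],[-41,65,0,0,1],[-46,74,0,0,1],[-50,81,0,0,1],[-53,86,0,0,1]])

```text
clock: 11.78
position: [0.4881, 0.1302, 0.0329]
tool_rot: [-3.142, -0.0, 2.128]
force: [1.2, -2.0, -1.9]
grip_width: 0.0038
```

```bash
python3 - <<'E'
from h import *
s=bot.observe(); print({k:np.round(v,4).tolist() for k,v in s.items() if k in('position','tool_rot','force','moment','grip_width')})
snap('side','s11'); crop('s11',200,80,400,280,3.5,'c26')
E
```

```text
{'position': [0.4881, 0.1302, 0.0329], 'tool_rot': [-3.1415, -0.0002, 2.1275], 'force': [1.224, -2.0353, -1.8985], 'moment': [-0.4301, -0.2325, 0.0366], 'grip_width': 0.0038}
```

View pics/c26.png

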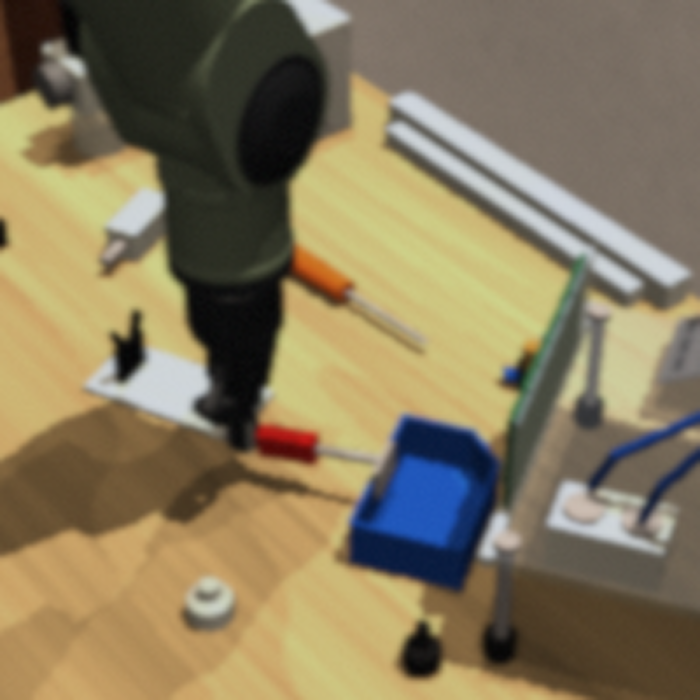

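Request:
servo_tool(plan=[[1,-2,0,0,1],[3,-4,0,0,1],[3,-5,0,0,1],[3,-5,0,0,1],[3,-5,4,0,1],[3,-5,14,0,1],[3,-5,28,0,1],[3,-5,42,0,1],[3,-5,52,0,1],[3,-5,56,0,1]])

```text
clock: 12.67
position: [0.4923, 0.1243, 0.0908]
tool_rot: [3.139, 0.0, 2.127]
force: [0.1, 0.1, -0.3]
grip_width: 0.0035
```

```bash
python3 - <<'E'
from h import *
s=bot.observe(); print({k:np.round(v,4).tolist() for k,v in s.items() if k in('position','tool_rot','force','moment','grip_width')})
snap('side','s12'); snap('top','t12'); crop('s12',200,80,400,280,3.5,'c27')
_,ct=load('top0'); print('driver',onz(ct,[(200,172),(265,167)],.012))
E
```

```text
{'position': [0.4923, 0.1243, 0.0908], 'tool_rot': [3.1394, 0.0004, 2.1266], 'force': [0.1124, 0.1037, -0.2538], 'moment': [0.0807, 0.0419, 0.0092], 'grip_width': 0.0035}
driver [[0.67991017 0.35294307 0.012     ]
 [0.69597587 0.15290417 0.012     ]]
```

View pics/c27.png

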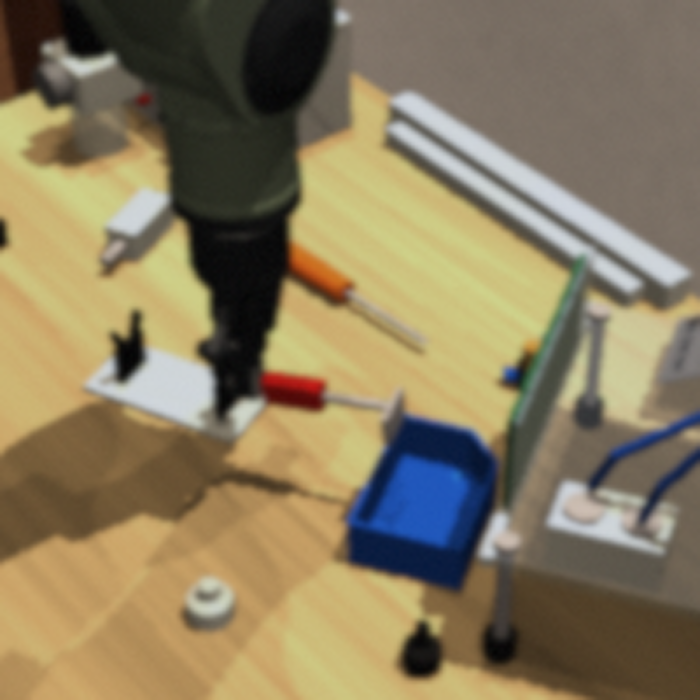

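View pics/t12.png

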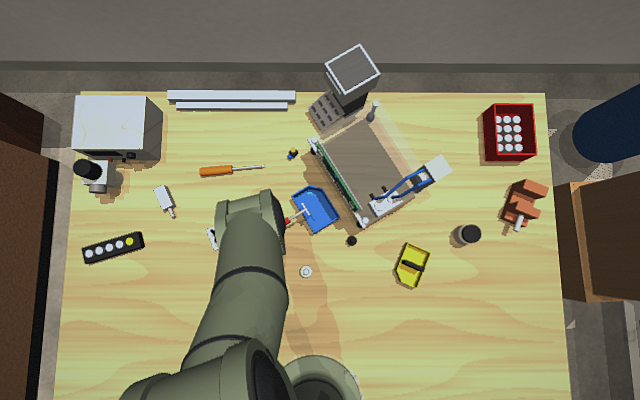

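Request:
servo_tool(plan=[[-4,5,0,-0.01,1],[-13,17,0,-0.03,1],[-25,32,0,-0.05,1],[-38,49,-4,-0.07,1],[-51,66,-12,-0.09,1],[-63,81,-22,-0.11,1],[-74,95,-34,-0.13,1],[-82,105,-46,-0.14,1],[-86,110,-56,-0.147,1],[-87,111,-62,-0.147,1]])

```text
clock: 13.6
position: [0.4032, 0.2358, 0.0254]
tool_rot: [-3.14, 0.0, 1.981]
force: [-0.4, -0.2, -1.9]
grip_width: 0.004
```

Request:
servo_tool(plan=[[0,0,-4,0,1],[0,0,-10,0,1],[0,0,-16,0,1],[0,0,-21,0,1],[0,0,-24,0,1],[0,0,-26,0,1],[0,0,-26,0,1],[0,0,-26,0,1],[0,0,-26,0,0.6],[0,0,-26,0,0.4]])

```text
clock: 14.43
position: [0.4049, 0.2351, 0.001]
tool_rot: [3.141, -0.0, 1.98]
force: [-0.1, -0.9, -0.6]
grip_width: 0.0251
```

```bash
python3 - <<'E'
from h import *
s=bot.observe(); print({k:np.round(v,4).tolist() for k,v in s.items() if k in('position','tool_rot','force','moment','grip_width')})
snap('side','s13'); crop('s13',150,80,350,280,3.5,'c28'); snap('top','t13')
E
```

```text
{'position': [0.4049, 0.2351, 0.001], 'tool_rot': [3.1412, -0.0001, 1.9795], 'force': [-0.1459, -0.8655, -0.5864], 'moment': [-0.022, 0.016, -0.0158], 'grip_width': 0.0251}
```

View pics/c28.png

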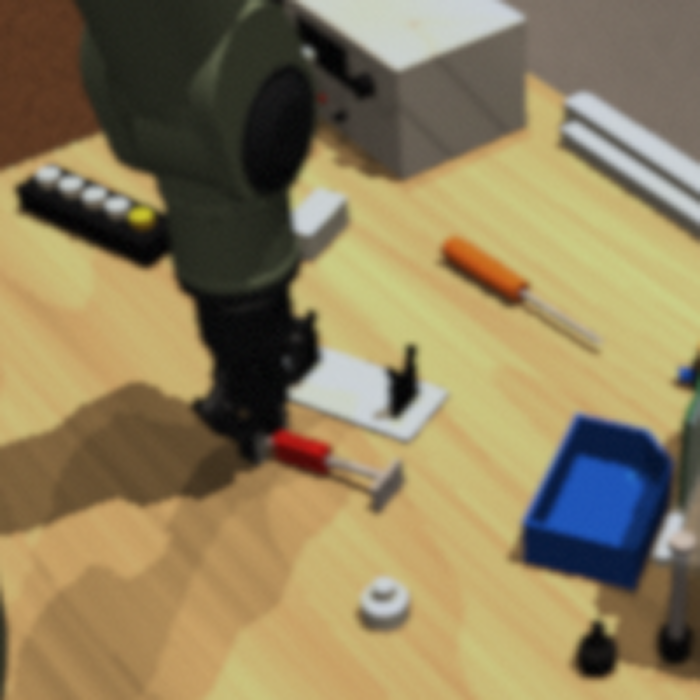

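Request:
servo_tool(plan=[[0,0,0,0,0],[0,0,2,0,-0.3],[0,0,8,0,-0.6],[0,0,20,0,-1],[0,0,38,0,-1],[4,-10,56,0,-1],[9,-22,66,0,-1],[13,-31,70,0,-1],[15,-35,70,0,-1],[15,-35,70,0,-1]])

```text
clock: 15.37
position: [0.4201, 0.1988, 0.0706]
tool_rot: [-3.141, 0.0, 1.978]
force: [0.4, -0.9, 0.2]
grip_width: 0.0855
```

```bash
python3 - <<'E'
from h import *
s=bot.observe(); print({k:np.round(v,4).tolist() for k,v in s.items() if k in('position','tool_rot','force','moment','grip_width')})
snap('wrist','w14'); crop('w14',270,170,370,360,4,'c29')
E
```

```text
{'position': [0.4201, 0.1988, 0.0706], 'tool_rot': [-3.1415, 0.0002, 1.9778], 'force': [0.4443, -0.8506, 0.2005], 'moment': [-0.009, 0.0151, 0.0145], 'grip_width': 0.0855}
```

View pics/c29.png

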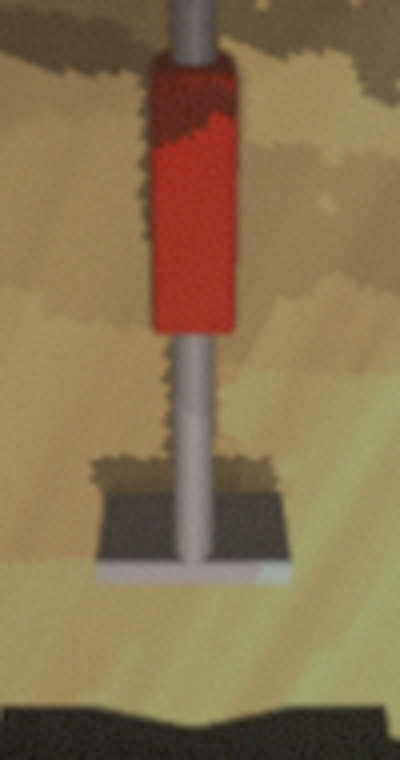

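```bash
python3 - <<'E'
from h import *
_,c=load('w14')
g=lambda pts,off,s:(np.array(pts,float)+.5)/s-.5+np.array(off)
b=onz(c,g([(194,70)],(270,170),4),.0238)[0];d=onz(c,g([(194,333)],(270,170),4),.0286)[0]
bl=onz(c,g([(194,560)],(270,170),4),.0335)[0]
print(b,d,bl,np.linalg.norm((b-d)[:2])); v=(bl-b)[:2]; print(np.arctan2(v[1],v[0]))
print('mid',(b+d)/2, bot.observe()['position'],bot.observe()['tool_rot'])
E
```

```text
[0.41168788 0.22459311 0.0238    ] [0.43117724 0.17943853 0.0286    ] [0.45006627 0.13567613 0.0335    ] 0.049181001848113325
-1.1633314948618314
mid [0.42143256 0.20201582 0.0262    ] [0.4196163  0.19952385 0.07031553] [-3.14086963e+00  3.87096098e-05  1.97857820e+00]
```

Request:
servo_tool(plan=[[1,0,-10,0,-1],[2,1,-30,0,-1],[2,1,-50,0,-1],[2,1,-62,0,-1],[2,1,-66,0,-1],[2,1,-67,0,-0.5],[2,1,-67,0,0.2],[2,1,-67,0,1],[2,1,-67,0,1],[2,1,-67,0,1]], squeeze=40)

```text
clock: 16.25
position: [0.4219, 0.2014, 0.0044]
tool_rot: [3.141, -0.0, 1.98]
force: [0.0, 0.3, -0.5]
grip_width: 0.0254
```

Request:
servo_tool(plan=[[0,0,0,0,1],[0,0,0,0,1],[0,0,0,0,1],[0,0,2,0,1],[0,0,9,0,1],[0,0,22,0,1],[0,0,40,0,1],[0,0,58,0,1],[0,0,70,0,1],[0,0,75,0,1]])

```text
clock: 17.08
position: [0.4222, 0.2014, 0.0809]
tool_rot: [3.139, -0.0, 1.98]
force: [1.3, -0.3, -0.4]
grip_width: 0.0148
```

```bash
python3 - <<'E'
from h import *
s=bot.observe(); print({k:np.round(v,4).tolist() for k,v in s.items() if k in('position','tool_rot','force','moment','grip_width')})
snap('side','s15'); crop('s15',150,80,350,280,3.5,'c30')
E
```

```text
{'position': [0.4222, 0.2014, 0.0809], 'tool_rot': [3.1393, -0.0005, 1.9796], 'force': [1.3107, -0.2653, -0.4417], 'moment': [0.0685, -0.0276, -0.0336], 'grip_width': 0.0148}
```

View pics/c30.png

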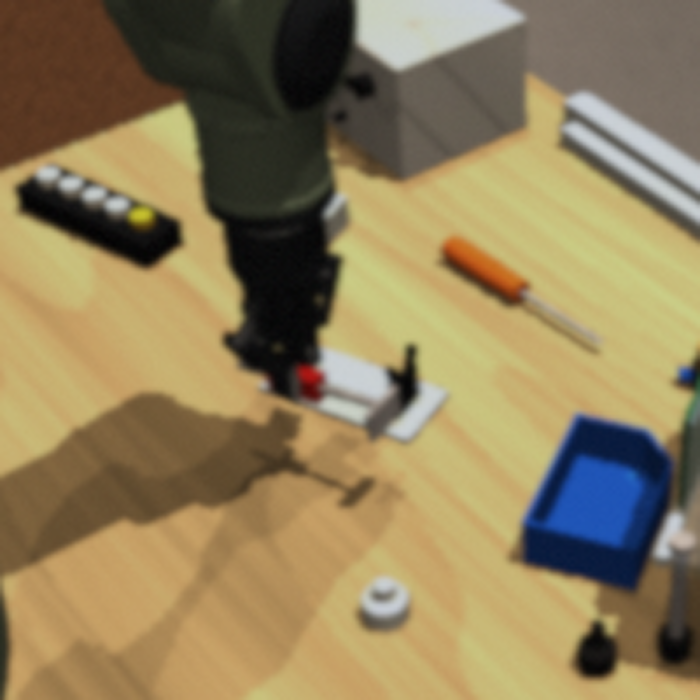

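Request:
servo_tool(plan=[[2,1,3,0,1],[8,5,5,0,1],[18,12,5,0,1],[31,20,5,0,1],[45,29,5,0,1],[58,38,5,0,1],[69,45,5,0,1],[76,50,5,0,1],[79,52,5,0,1],[79,52,5,0,1]])

```text
clock: 17.97
position: [0.5008, 0.2532, 0.0833]
tool_rot: [-3.141, 0.0, 1.98]
force: [-0.2, -0.2, -0.6]
grip_width: 0.0149
```

```bash
python3 - <<'E'
from h import *
s=bot.observe(); print({k:np.round(v,4).tolist() for k,v in s.items() if k in('position','tool_rot','force','moment','grip_width')})
snap('wrist','w16'); snap('side','s16');crop('s16',180,130,320,240,5,'c31')
E
```

```text
{'position': [0.5008, 0.2532, 0.0833], 'tool_rot': [-3.1409, 0.0002, 1.9798], 'force': [-0.1796, -0.168, -0.6146], 'moment': [0.0675, 0.0472, -0.0102], 'grip_width': 0.0149}
```

View pics/w16.png

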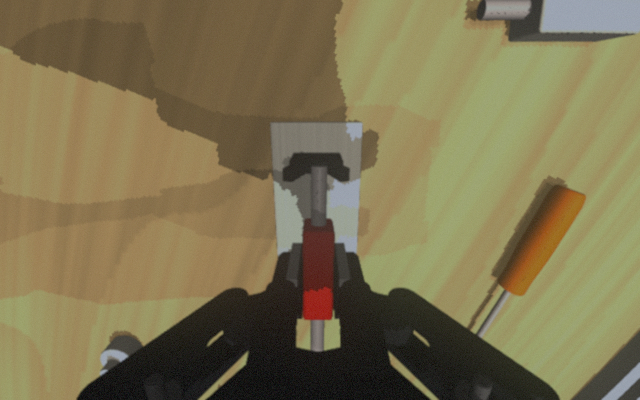

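View pics/c31.png

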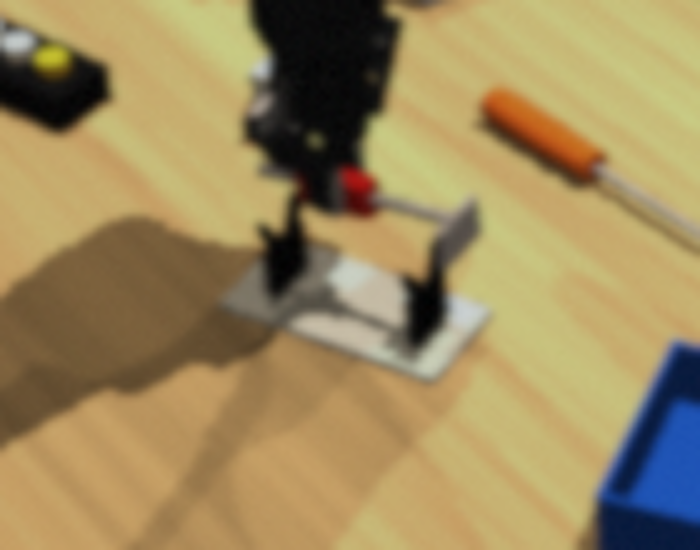

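Request:
servo_tool(plan=[[0,0,-3,0,1],[0,0,-10,0,1],[0,0,-20,0,1],[0,0,-30,0,1],[0,0,-37,0,1],[0,0,-41,0,1],[0,0,-44,0,1],[0,0,-46,0,1],[0,0,-48,0,1],[0,0,-48,0,1]], squeeze=20)

```text
clock: 18.9
position: [0.501, 0.2528, 0.036]
tool_rot: [3.141, 0.0, 1.979]
force: [-0.7, -1.9, 4.7]
grip_width: 0.015
```

```bash
python3 - <<'E'
from h import *
s=bot.observe(); print({k:np.round(v,4).tolist() for k,v in s.items() if k in('position','tool_rot','force','moment','grip_width')})
snap('side','s17');crop('s17',180,130,320,240,5,'c32')
E
```

```text
{'position': [0.501, 0.2528, 0.036], 'tool_rot': [3.1412, 0.0003, 1.9794], 'force': [-0.745, -1.9247, 4.6686], 'moment': [-0.3002, 0.1776, 0.0573], 'grip_width': 0.015}
```

View pics/c32.png

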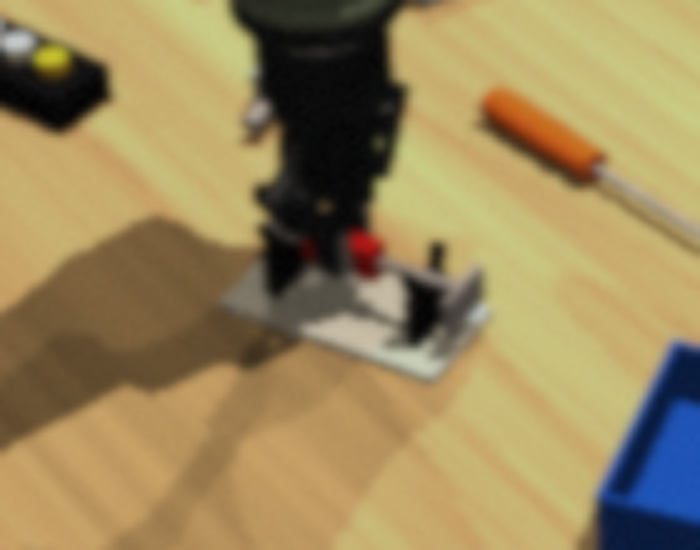

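Request:
servo_tool(plan=[[0,0,0,0,0.5],[0,0,0,0,0.2],[0,0,0,0,-0.3],[0,0,0,0,-1],[0,0,0,0,-1],[0,0,4,0,-1],[0,0,16,0,-1],[0,0,40,0,-1],[0,0,70,0,-1],[0,0,95,0,-1]])

```text
clock: 19.78
position: [0.5008, 0.253, 0.1334]
tool_rot: [3.141, -0.0, 1.979]
force: [0.3, -0.3, -0.2]
grip_width: 0.0856
```

```bash
python3 - <<'E'
from h import *
s=bot.observe(); print({k:np.round(v,4).tolist() for k,v in s.items() if k in('position','tool_rot','force','moment','grip_width')})
snap('side','s18');crop('s18',180,130,320,240,5,'c33'); snap('wrist','w18')
E
```

```text
{'position': [0.5008, 0.253, 0.1334], 'tool_rot': [3.1409, -0.0001, 1.9795], 'force': [0.3433, -0.3018, -0.1523], 'moment': [-0.0153, -0.0293, 0.0344], 'grip_width': 0.0856}
```

View pics/c33.png

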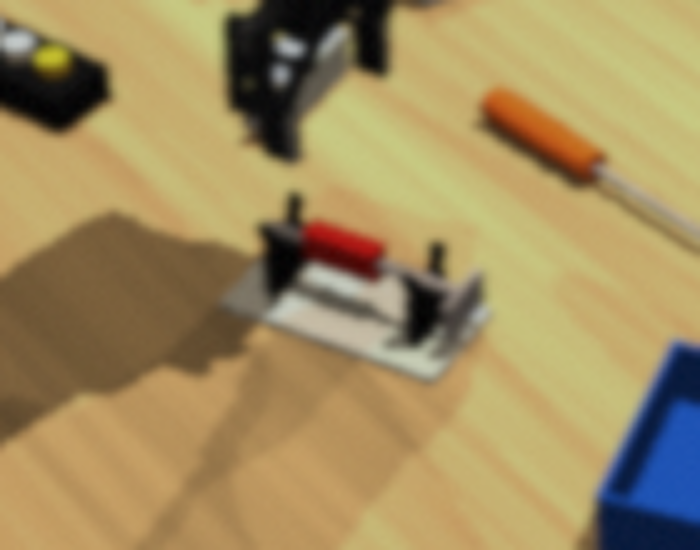

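View pics/w18.png

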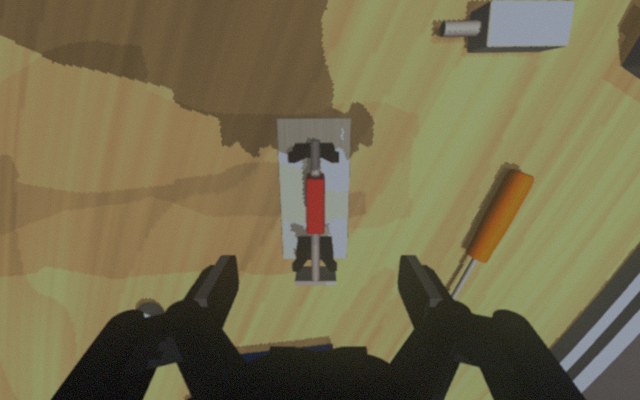

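Request:
servo_tool(plan=[[-2,-6,5,-0.01,-1],[-7,-22,12,-0.04,-1],[-14,-46,20,-0.08,-1],[-23,-76,28,-0.12,-1],[-32,-110,34,-0.17,-1],[-41,-145,38,-0.22,-1],[-50,-180,40,-0.27,-1],[-59,-215,40,-0.32,-1],[-68,-250,40,-0.37,-1],[-76,-285,40,-0.42,-1]])

```text
clock: 20.72
position: [0.423, -0.0336, 0.1709]
tool_rot: [-3.141, -0.0, 1.557]
force: [1.2, -0.2, 0.7]
grip_width: 0.0852
```

Request:
servo_tool(plan=[[-5,-35,0,-0.05,-1],[-9,-70,0,-0.1,-1],[-13,-105,0,-0.15,-1],[-17,-138,0,-0.2,-1],[-20,-168,0,-0.25,-1],[-23,-194,0,-0.29,-1],[-25,-215,0,-0.32,-1],[-26,-229,0,-0.33,-1],[-27,-236,0,-0.33,-1],[-27,-236,0,-0.33,-1]])

```text
clock: 21.55
position: [0.3967, -0.2689, 0.1707]
tool_rot: [-3.141, 0.0, 1.228]
force: [-0.7, 0.5, 0.8]
grip_width: 0.0856
```

```bash
python3 - <<'E'
from h import *
s=bot.observe(); print({k:np.round(v,4).tolist() for k,v in s.items() if k in('position','tool_rot','qpos','qd','grip_width')})
snap('wrist','w19'); snap('top','t19')
E
```

```text
{'qpos': [0.1036, 0.4188, 0.478, 2.0524, -0.2825, 0.7336, 0.4153], 'qd': [-0.0395, -0.0103, -0.0177, 0.0163, 0.0019, -0.0045, -0.0299], 'position': [0.3967, -0.2689, 0.1707], 'tool_rot': [-3.1408, 0.0003, 1.2279], 'grip_width': 0.0856}
```

View pics/w19.png

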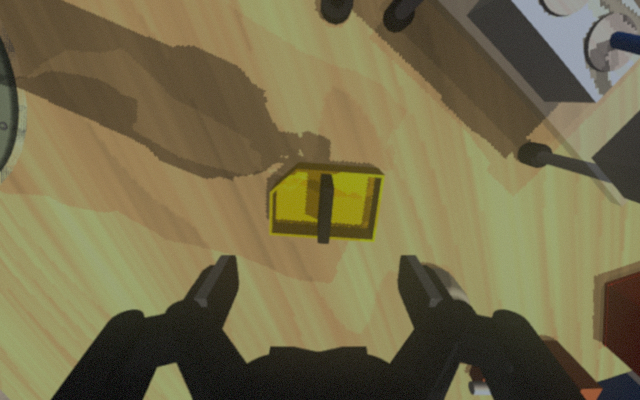

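View pics/t19.png

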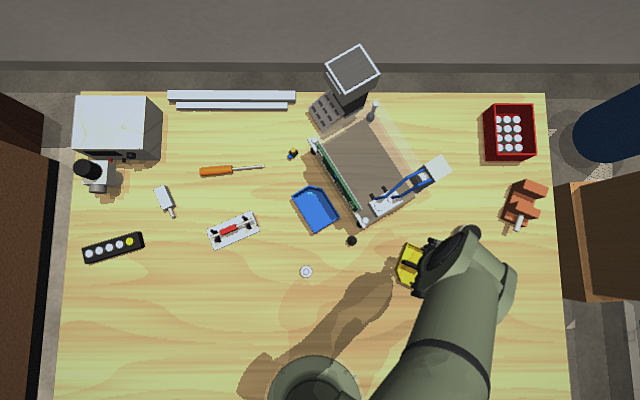

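```bash
python3 - <<'E'
from h import *
crop('w19',250,150,400,255,5,'c34'); crop('t19',280,175,350,245,10,'c35'); snap('side','s19'); crop('s19',250,190,370,290,6,'c36')
E
```

```text
(no output)
```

View pics/c34.png

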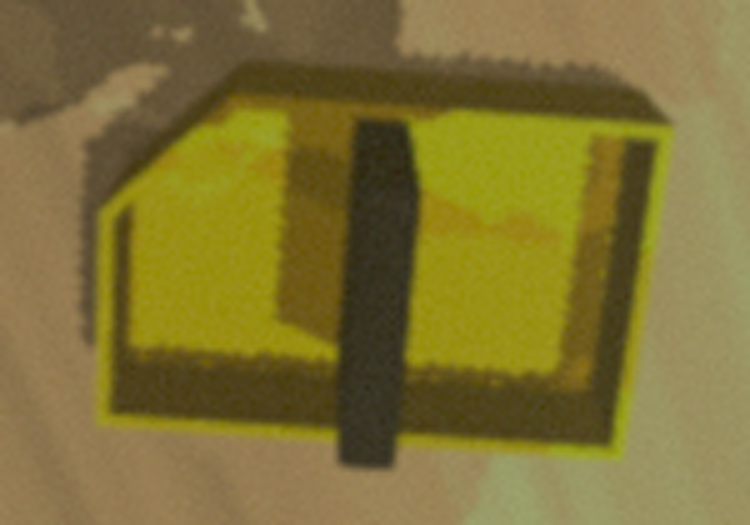

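View pics/c35.png

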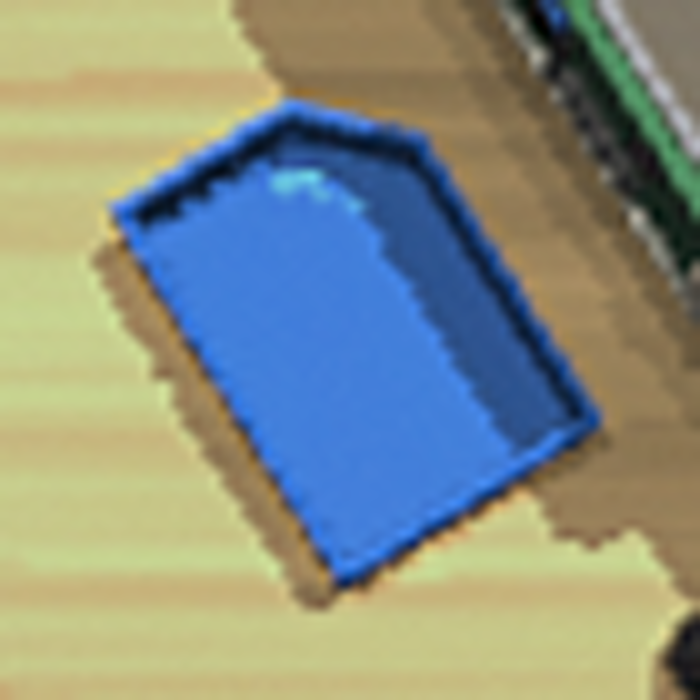

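View pics/c36.png

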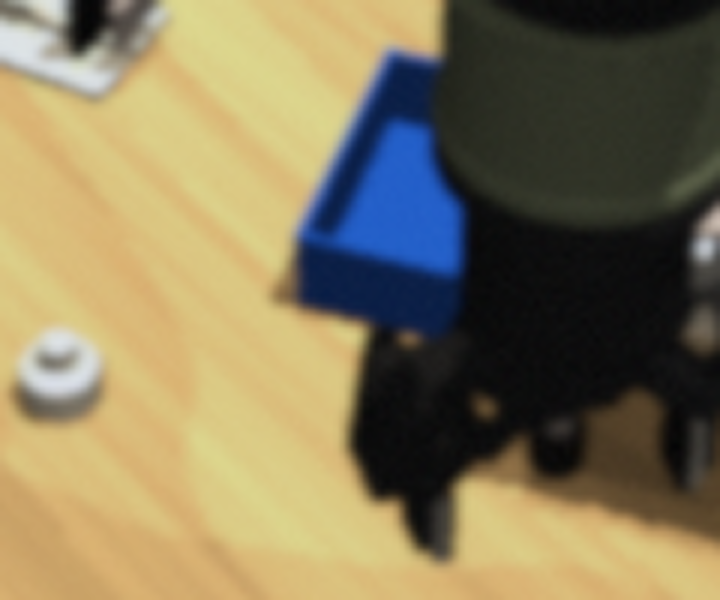

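```bash
python3 - <<'E'
from h import *
crop('s13',290,190,350,255,11,'c37')
_,c=load('w19')
g=lambda pts,off,s:(np.array(pts,float)+.5)/s-.5+np.array(off)
P=np.array([[11.4,58,34],[38,31.4,34],[38,-58,34],[-38,-58,34],[-38,58,34],[30,6,62],[30,-6,62],[-30,6,62],[-30,-6,62]])/1000
uv=g([(98,208),(232,95),(673,123),(622,460),(98,427),(352,121),(407,123),(338,466),(396,466)],(250,150),5)
print('insert',fit(c,uv,P,[.398,-.283,1.23]))
print(bot.observe()['position'])
_,ct=load('t19')
Pt=np.array([[92,-66,45],[92,36,45],[62,66,45],[0,66,45],[0,-66,45]])/1000
ut=g([(603,420),(425,133),(288,97),(110,210),(338,583)],(280,175),10)
print('tote top',fit(ct,ut,Pt,[.53,.03,-1.0]))
E
```

```text
insert (array([ 0.39872812, -0.28865189,  1.16662663]), [[-0.3, 0.1], [-0.4, -1.0], [-0.2, -1.2], [0.4, -1.3], [-0.5, -0.6], [0.6, 10.8], [2.6, 11.1], [-0.5, -0.1], [-0.1, 0.6]])
[ 0.39757868 -0.26684169  0.17074717]
tote top (array([ 0.54638823,  0.03686778, -1.02235739]), [[0.1, 0.2], [-0.1, -0.1], [-0.1, 0.2], [-0.1, -0.4], [0.2, 0.1]])
```

View pics/c37.png

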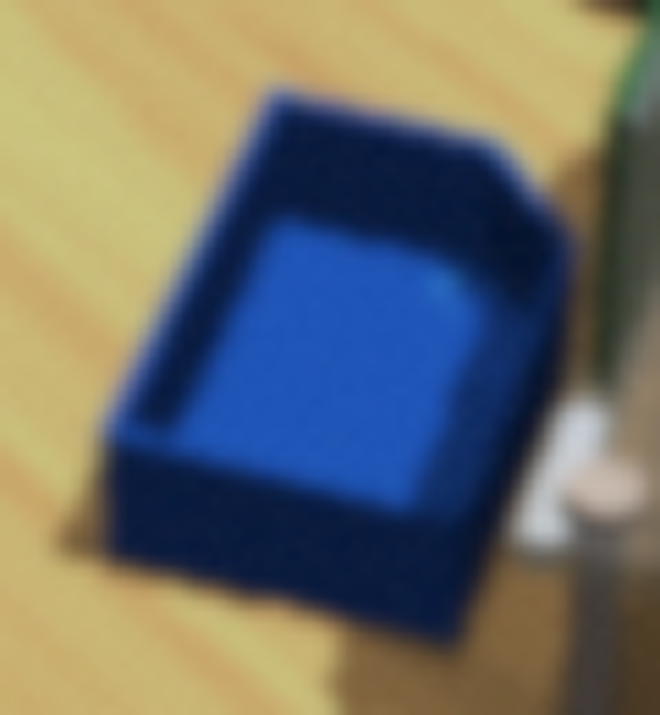

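```bash
python3 - <<'E'
from h import *
g=lambda pts,off,s:(np.array(pts,float)+.5)/s-.5+np.array(off)
_,c=load('w19')
P=np.array([[11.4,58,34],[38,31.4,34],[38,-58,34],[-38,-58,34],[-38,58,34],[30,-6,62],[-30,6,62],[-30,-6,62]])/1000
uv=g([(98,208),(232,95),(673,123),(622,460),(98,427),(418,188),(338,466),(396,466)],(250,150),5)
p,r=fit(c,uv,P,[.398,-.283,1.23]); print('insert w',p,r)
_,c0=load('top0')
P0=np.array([[38,-58,34],[-38,-58,34],[-38,58,34],[11.4,58,34],[38,31.4,34]])/1000
u0=g([(488,490),(580,532),(527,670),(468,645),(447,590)],(285,120),4)
for o in (P0,): print('insert t',fit(c0,u0,o,[.398,-.283,1.2]))
_,cs=load('s13')
Ps=np.array([[0,-66,0],[92,-66,0],[0,-66,45],[0,66,45],[62,66,45],[92,36,45]])/1000
us=g([(110,552),(452,640),(110,432),(275,92),(495,140),(572,235)],(290,190),11)
print('tote side',fit(cs,us,Ps,[.546,.037,-1.02]))
E
```

```text
insert w [ 0.39863611 -0.28948031  1.1610126 ] [[-0.0, 0.6], [-0.0, -0.4], [0.0, -0.1], [0.3, -0.4], [-0.5, -0.2], [0.7, -1.0], [-0.5, 0.6], [-0.1, 1.3]]
insert t (array([ 0.39857472, -0.28705615,  1.16147411]), [[0.3, -1.2], [1.1, -1.5], [0.1, 0.7], [-0.8, 0.1], [-0.6, 1.8]])
tote side (array([ 0.54759343,  0.03450572, -1.00762409]), [[-0.5, 0.5], [0.7, 0.4], [-0.7, -0.1], [-0.5, -0.8], [0.3, -0.5], [0.7, 0.2]])
```

Request:
servo_tool(plan=[[0,-6,-8,-0.02,-0.6],[1,-15,-28,-0.05,0],[1,-20,-58,-0.067,0],[1,-22,-90,-0.067,0],[1,-22,-116,-0.067,0],[1,-22,-132,-0.067,0],[1,-22,-139,-0.067,0],[1,-22,-141,-0.067,0],[1,-22,-141,-0.067,0.3],[1,-22,-141,-0.067,1]], squeeze=50)

```text
clock: 22.53
position: [0.3991, -0.2901, 0.0307]
tool_rot: [3.141, 0.0, 1.163]
force: [-0.7, 1.3, 0.8]
grip_width: 0.0195
```

Request:
servo_tool(plan=[[0,0,0,0,1],[0,0,0,0,1],[0,0,0,0,1],[0,0,0,0,1],[0,0,2,0,1],[0,0,6,0,1],[0,0,12,0,1],[0,0,18,-0.03,1],[0,0,22,-0.1,1],[0,0,24,-0.2,1]], squeeze=60)

```text
clock: 23.37
position: [0.399, -0.2901, 0.0551]
tool_rot: [3.14, -0.001, 0.96]
force: [0.6, -0.2, -1.1]
grip_width: 0.0111
```

```bash
python3 - <<'E'
from h import *
s=bot.observe(); print({k:np.round(v,4).tolist() for k,v in s.items() if k in('position','tool_rot','qpos','force','grip_width')})
snap('wrist','w20'); snap('side','s20'); crop('s20',270,200,430,380,4,'c38')
E
```

```text
{'qpos': [0.2151, 0.6467, 0.399, 2.0869, -0.5105, 0.5007, 0.3853], 'position': [0.399, -0.2901, 0.0551], 'tool_rot': [3.1403, -0.0005, 0.96], 'force': [0.5659, -0.1927, -1.1203], 'grip_width': 0.0111}
```

View pics/w20.png

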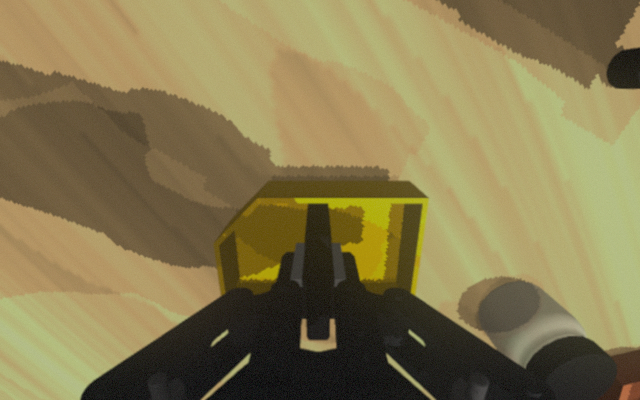

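View pics/c38.png

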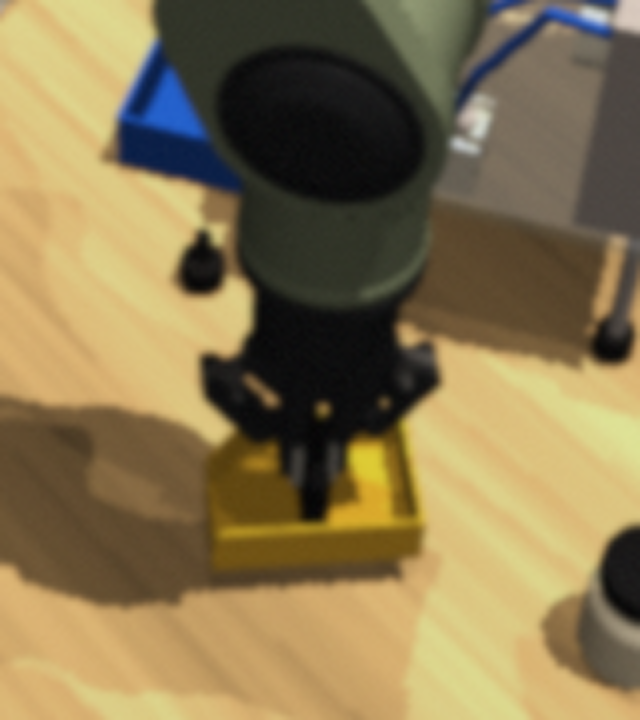

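Request:
servo_tool(plan=[[0,0,2,-0.11,1],[0,0,2,-0.23,1],[0,0,2,-0.35,1],[0,0,2,-0.47,1],[0,0,2,-0.59,1],[0,0,2,-0.71,1],[0,0,2,-0.83,1],[0,0,0,-0.95,1],[0,0,-3,-1.06,1],[0,0,-6,-1.16,1]])

```text
clock: 24.3
position: [0.3988, -0.2897, 0.048]
tool_rot: [-3.141, -0.0, -0.199]
force: [-0.1, 0.6, -1.4]
grip_width: 0.011
```

Request:
servo_tool(plan=[[0,0,-4,-0.04,1],[0,0,-8,-0.04,1],[0,0,-12,-0.04,1],[0,0,-15,-0.04,1],[0,0,-17,-0.04,1],[0,0,-18,-0.04,1],[0,0,-18,-0.04,0.9],[0,0,-18,-0.04,0.6],[0,0,-18,-0.04,0.3],[0,0,-18,-0.04,0]], squeeze=40)

```text
clock: 25.13
position: [0.3987, -0.29, 0.0299]
tool_rot: [-3.141, -0.0, -0.236]
force: [0.4, 0.3, -0.3]
grip_width: 0.0405
```

```bash
python3 - <<'E'
from h import *
s=bot.observe(); print({k:np.round(v,4).tolist() for k,v in s.items() if k in('position','tool_rot','qpos','force','grip_width')})
E
```

```text
{'qpos': [0.0458, 0.7824, 0.6524, 2.1013, -0.9168, 0.5697, -0.4325], 'position': [0.3987, -0.29, 0.0299], 'tool_rot': [-3.1415, -0.0002, -0.2364], 'force': [0.3816, 0.2869, -0.3131], 'grip_width': 0.0405}
```

Request:
servo_tool(plan=[[0,0,8,0,0],[0,0,26,0,0],[0,0,55,0,0],[0,0,80,0.08,0],[0,0,95,0.2,0],[0,0,100,0.32,0],[0,0,100,0.44,0],[0,0,100,0.56,0],[0,0,100,0.68,0],[0,0,100,0.8,0]])

```text
clock: 25.97
position: [0.3985, -0.29, 0.1304]
tool_rot: [3.141, 0.0, 0.569]
force: [-0.2, 0.2, 0.8]
grip_width: 0.0423
```

Request:
servo_tool(plan=[[0,0,0,0.12,0],[0,0,0,0.24,0],[0,0,0,0.36,0],[0,0,0,0.48,0],[0,0,0,0.6,0],[0,0,0,0.72,0],[0,0,0,0.84,0],[0,0,0,0.96,0],[0,0,0,1.08,0],[0,0,0,1.2,0]])

```text
clock: 26.8
position: [0.3984, -0.2902, 0.1304]
tool_rot: [-3.141, 0.001, 1.769]
force: [-0.4, 0.2, -0.4]
grip_width: 0.0429
```

Request:
servo_tool(plan=[[0,0,0,0.12,0],[0,0,0,0.24,0],[0,0,0,0.36,0],[0,0,0,0.48,0],[0,0,0,0.6,0],[0,0,0,0.72,0],[0,0,0,0.84,0],[0,0,0,0.96,0],[0,0,0,1.06,0],[0,0,0,1.14,0]])

```text
clock: 27.63
position: [0.3983, -0.2904, 0.1303]
tool_rot: [-3.141, -0.0, 2.908]
force: [0.5, 0.3, -0.3]
grip_width: 0.0427
```

```bash
python3 - <<'E'
from h import *
s=bot.observe(); print({k:np.round(v,4).tolist() for k,v in s.items() if k in('position','tool_rot','qpos','force','grip_width')})
snap('wrist','w21'); snap('top','t21')
E
```

```text
{'qpos': [0.5094, 0.4626, -0.0006, 2.0342, 0.0022, 0.6449, 1.8444], 'position': [0.3983, -0.2904, 0.1303], 'tool_rot': [-3.1405, -0.0003, 2.9082], 'force': [0.5022, 0.2557, -0.3366], 'grip_width': 0.0427}
```

View pics/w21.png

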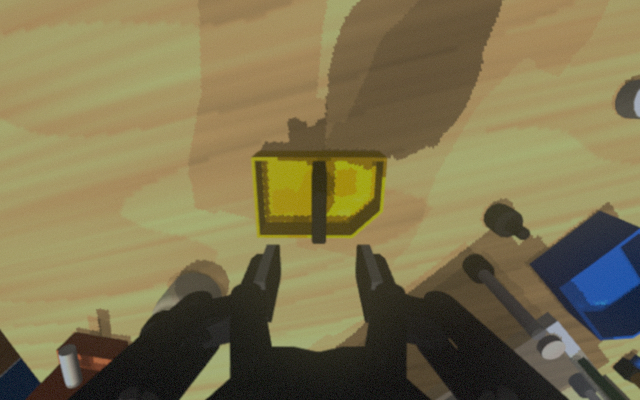

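```bash
python3 - <<'E'
from h import *
crop('w21',240,140,400,250,5,'c39')
E
```

```text
(no output)
```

View pics/c39.png

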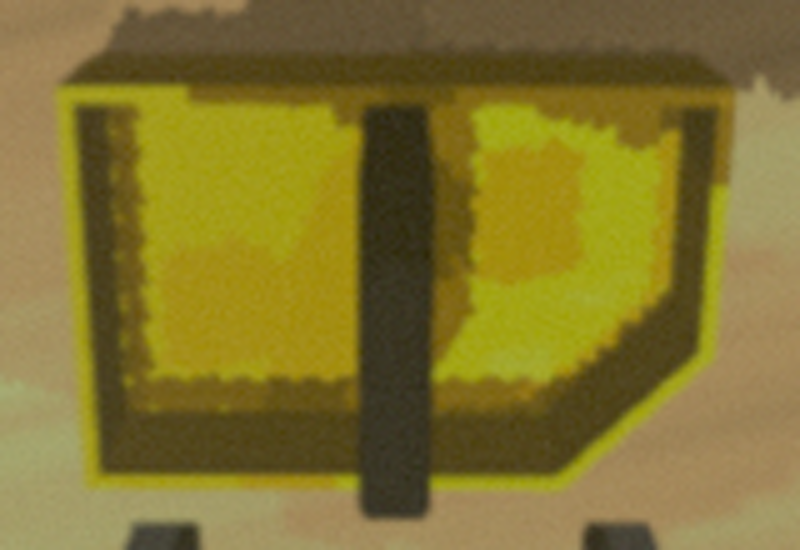

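```bash
python3 - <<'E'
from h import *
g=lambda pts,off,s:(np.array(pts,float)+.5)/s-.5+np.array(off)
_,c=load('w21')
P=np.array([[-38,-58,34],[-38,58,34],[38,-58,34],[38,31.4,34],[11.4,58,34],[30,-6,62],[30,6,62]])/1000
uv=g([(57,86),(736,86),(91,489),(562,490),(713,355),(362,518),(429,518)],(240,140),5)
p,r=fit(c,uv,P,[.3987,-.29,-.236]); print('insert w',p,r); print(R2(-p[2])@(np.array([.3983,-.2904])-p[:2]))
E
```

```text
insert w [ 0.39913151 -0.28868835 -0.23238238] [[-0.5, -0.2], [0.2, -0.3], [-1.0, -0.2], [0.3, -0.4], [0.6, 0.1], [-0.4, 0.7], [0.6, 0.7]]
[-0.00041497 -0.00185714]
```

Request:
servo_tool(plan=[[0,1,-8,0,0],[1,1,-30,0,0],[1,1,-58,0,0],[1,1,-80,0,0],[1,1,-94,0,0],[1,1,-99,0,0],[1,1,-100,0,0.2],[1,1,-100,0,1],[1,1,-100,0,1],[1,1,-100,0,1]], squeeze=50)

```text
clock: 28.57
position: [0.4001, -0.2892, 0.0308]
tool_rot: [-3.141, 0.001, 2.902]
force: [-0.1, -0.4, -1.5]
grip_width: 0.0112
```

Request:
servo_tool(plan=[[0,0,0,0,1],[0,0,0,0,1],[0,0,0,0,1],[0,0,2,0,1],[0,0,8,0,1],[0,0,20,0,1],[0,0,38,0,1],[0,0,58,0,1],[0,0,74,0,1],[0,0,80,0,1]], squeeze=70)

```text
clock: 29.4
position: [0.4003, -0.2894, 0.1124]
tool_rot: [-3.141, 0.003, 2.902]
force: [0.6, -0.8, -1.5]
grip_width: 0.0109
```

```bash
python3 - <<'E'
from h import *
s=bot.observe(); print({k:np.round(v,4).tolist() for k,v in s.items() if k in('position','tool_rot','qpos','force','grip_width')})
snap('wrist','w22')
t=np.array([.5467,.0362]);yaw=-1.018
print('tote centre',t+R2(yaw)@[.046,0])
E
```

```text
{'qpos': [0.5068, 0.4935, -0.0012, 2.0453, 0.0012, 0.5998, 1.8365], 'position': [0.4003, -0.2894, 0.1124], 'tool_rot': [-3.1407, 0.0028, 2.9025], 'force': [0.6393, -0.7685, -1.4988], 'grip_width': 0.0109}
tote centre [ 0.57085318 -0.00294874]
```

View pics/w22.png

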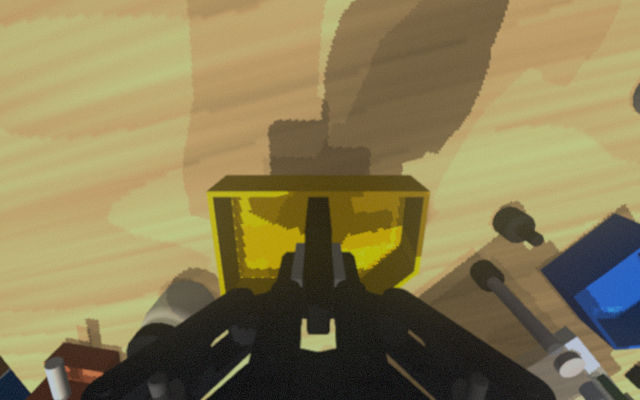

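Request:
servo_tool(plan=[[0,6,0,-0.01,1],[0,22,0,-0.05,1],[1,46,0,-0.1,1],[2,74,0,-0.16,1],[4,104,0,-0.22,1],[8,134,0,-0.29,1],[13,162,0,-0.36,1],[20,188,0,-0.43,1],[30,210,0,-0.49,1],[42,228,0,-0.54,1]])

```text
clock: 30.28
position: [0.4408, -0.0586, 0.1089]
tool_rot: [-3.14, -0.001, 2.36]
force: [0.6, -0.5, -1.5]
grip_width: 0.0107
```

Request:
servo_tool(plan=[[15,13,0,-0.05,1],[32,23,0,-0.1,1],[50,32,0,-0.14,1],[68,39,0,-0.18,1],[85,45,0,-0.21,1],[100,50,0,-0.23,1],[112,54,0,-0.239,1],[121,57,0,-0.239,1],[127,58,0,-0.239,1],[129,58,0,-0.239,1]])

```text
clock: 31.12
position: [0.5707, -0.0026, 0.1091]
tool_rot: [-3.141, -0.0, 2.124]
force: [0.6, -0.4, -0.7]
grip_width: 0.0109
```

```bash
python3 - <<'E'
from h import *
s=bot.observe(); print({k:np.round(v,4).tolist() for k,v in s.items() if k in('position','tool_rot','qpos','qd','force','grip_width')})
snap('wrist','w23'); snap('side','s23'); crop('s23',250,130,390,270,5,'c40'); crop('w23',180,130,460,330,2.8,'c41')
E
```

```text
{'qpos': [-0.2611, 0.6104, 0.2291, 1.8555, -0.2033, 0.6992, 0.6379], 'qd': [0.0163, 0.0121, 0.005, -0.0374, -0.0006, 0.0298, 0.0069], 'position': [0.5707, -0.0026, 0.1091], 'tool_rot': [-3.1407, -0.0002, 2.1244], 'force': [0.5639, -0.4115, -0.6618], 'grip_width': 0.0109}
```

View pics/w23.png

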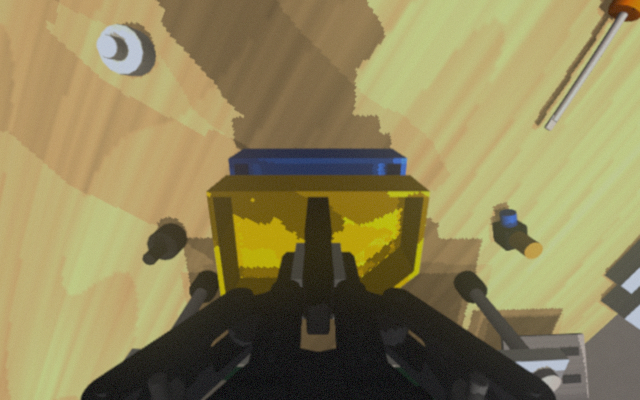

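View pics/c40.png

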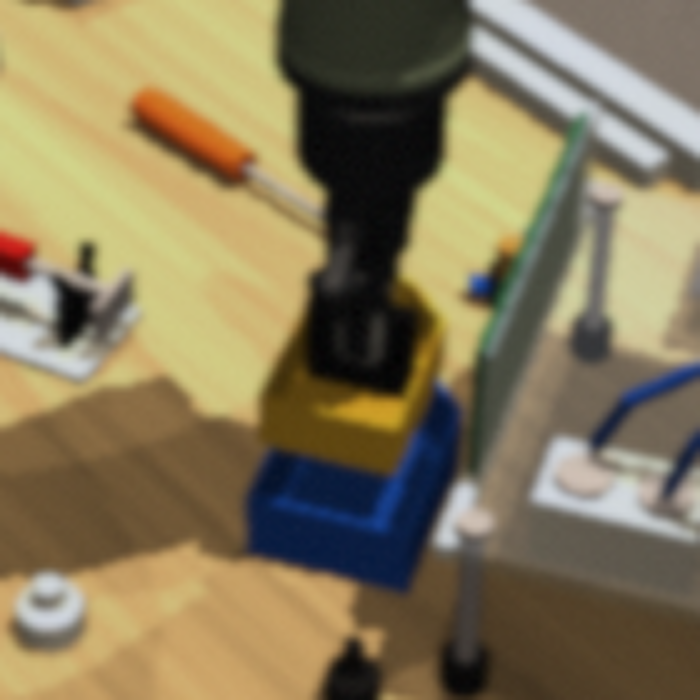

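```bash
python3 - <<'E'
from h import *
crop('w23',195,140,325,215,6,'c42');crop('w23',315,140,445,215,6,'c43')
E
```

```text
(no output)
```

View pics/c42.png

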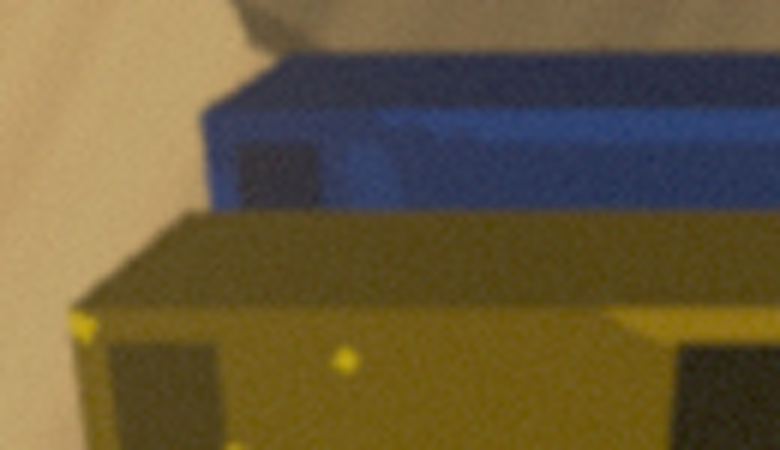

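View pics/c43.png

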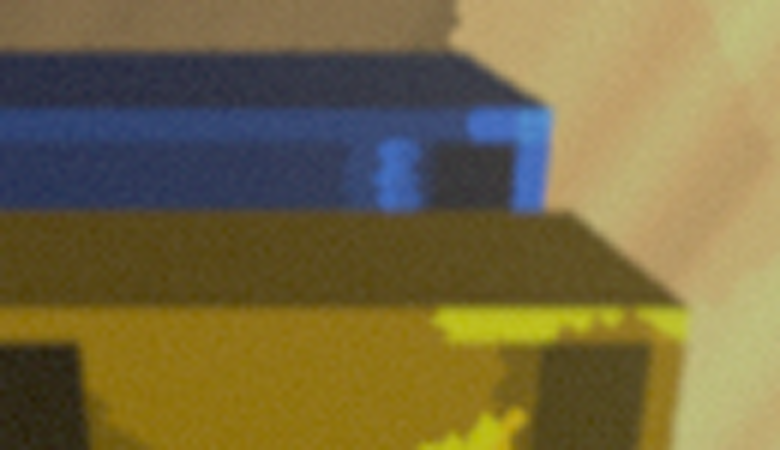

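```bash
python3 - <<'E'
from h import *
g=lambda pts,off,s:(np.array(pts,float)+.5)/s-.5+np.array(off)
_,c=load('w23')
L=lambda p:g([p],(195,140),6)[0]; R=lambda p:g([p],(315,140),6)[0]
ut=[L((290,53)),L((203,112)),R((462,53)),R((551,107))]
Pt=np.array([[0,-66,0],[0,-66,45],[0,66,0],[0,66,45]])/1000
ui=[L((190,213)),L((72,309)),R((570,213)),R((688,306))]
for zb in (.078,.0765):
  Pi=np.array([[-38,-58,zb*1e3],[-38,-58,zb*1e3+34],[-38,58,zb*1e3],[-38,58,zb*1e3+34]])/1000
  t,rt=fit(c,ut,Pt,[.546,.037,-1.02]); i,ri=fit(c,ui,Pi,[.571,-.003,-1.02])
  print(t,rt);print(i,ri); print('insert in tote frame', R2(-t[2])@(i[:2]-t[:2]), i[2]-t[2])
# free z for insert
f=lambda p:(proj(c,tow(p[:3],np.array([[-.038,-.058,p[3]],[-.038,-.058,p[3]+.034],[-.038,.058,p[3]],[-.038,.058,p[3]+.034]])))-np.array(ui)).ravel()
r=least_squares(f,[.571,-.003,-1.02,.078]); print(r.x,r.fun.round(1)); print(R2(-t[2])@(r.x[:2]-t[:2]))
s=bot.observe(); print(s['position'],s['tool_rot'])
E
```

```text
[ 0.54909777  0.03567966 -1.01416001] [[0.1, 0.0], [-0.6, 0.0], [0.2, -0.4], [0.3, 0.3]]
[ 5.71811923e-01 -7.34552295e-05 -1.01552638e+00] [[-0.1, -0.1], [-0.3, 0.2], [0.1, -0.4], [0.3, 0.4]]
insert in tote frame [0.04235636 0.00039559] -0.001366371276181999
[ 0.54909777  0.03567966 -1.01416001] [[0.1, 0.0], [-0.6, 0.0], [0.2, -0.4], [0.3, 0.3]]
[ 5.72012610e-01 -3.92039154e-04 -1.01547256e+00] [[0.7, -0.1], [0.9, -0.0], [-0.7, -0.4], [-0.9, 0.2]]
insert in tote frame [0.04273288 0.00039767] -0.0013125452410365224
[ 5.71851754e-01 -1.38263261e-04 -1.01552759e+00  7.76894718e-02] [ 0.1 -0.1 -0.   0.1 -0.1 -0.4  0.   0.3]
[0.04243243 0.00039517]
[ 0.57019361 -0.00319094  0.10946136] [-3.14075538e+00 -2.02537672e-04  2.12355300e+00]
```

Request:
servo_tool(plan=[[0.5,-1,-2,0,1],[1,-2,-6,0,1],[1.5,-2.5,-11,0,1],[1.5,-2.5,-16,0,1],[1.5,-2.5,-20,0,1],[1.5,-2.5,-23,0,1],[1.5,-2.5,-25,0,1],[1.5,-2.5,-25,0,1],[1.5,-2.5,-25,0,1],[1.5,-2.5,-25,0,1]])

```text
clock: 32.05
position: [0.5723, -0.0054, 0.085]
tool_rot: [3.141, 0.0, 2.124]
force: [0.3, 0.5, -0.6]
grip_width: 0.0112
```

```bash
python3 - <<'E'
from h import *
s=bot.observe(); print({k:np.round(v,4).tolist() for k,v in s.items() if k in('position','tool_rot','force','grip_width')})
snap('wrist','w24'); snap('side','s24'); crop('s24',280,170,370,260,7,'c46')
crop('w24',195,140,325,215,6,'c44');crop('w24',315,140,445,215,6,'c45')
E
```

```text
{'position': [0.5723, -0.0054, 0.085], 'tool_rot': [3.1413, 0.0001, 2.1237], 'force': [0.3458, 0.5041, -0.5655], 'grip_width': 0.0112}
```

View pics/c44.png

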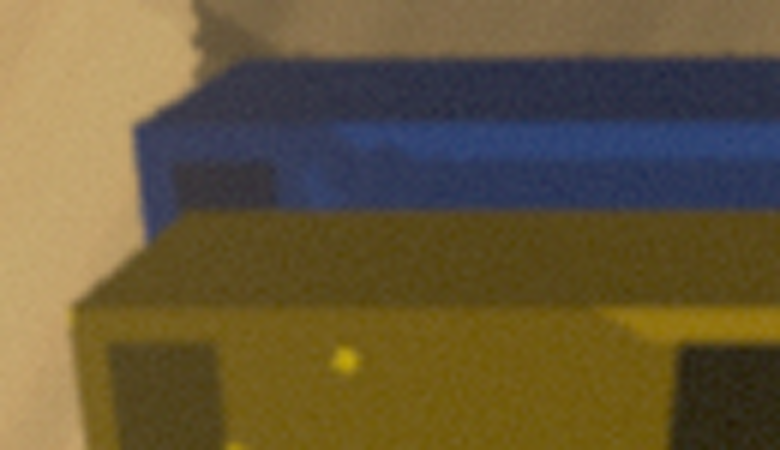

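View pics/c45.png

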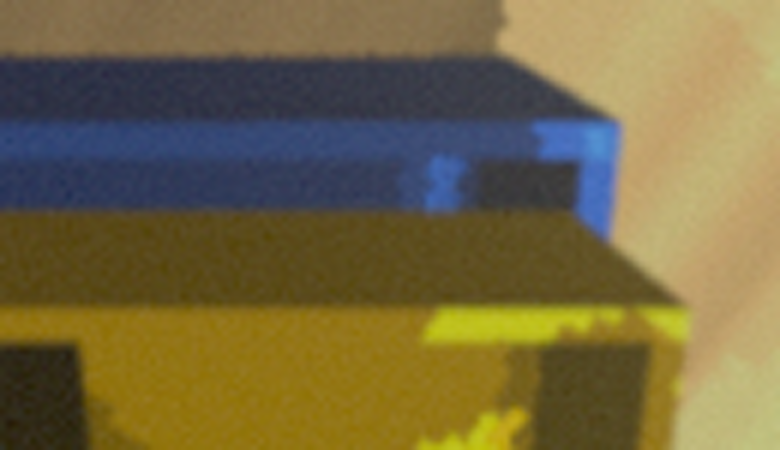

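View pics/c46.png

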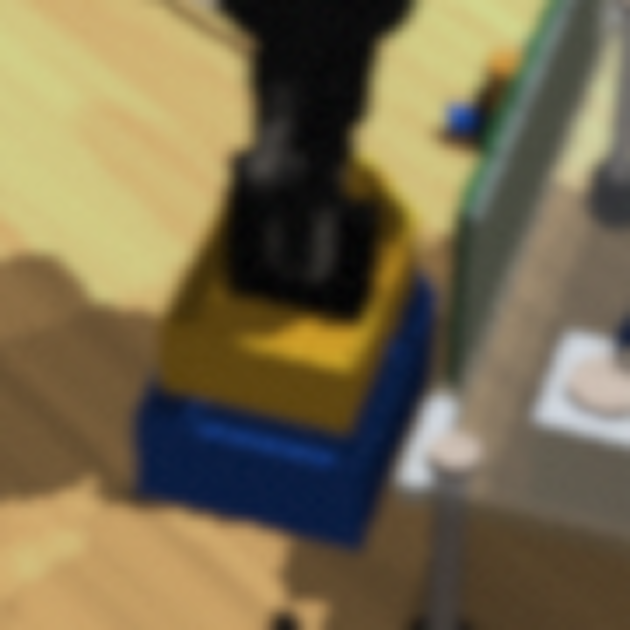

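```bash
python3 - <<'E'
from h import *
g=lambda pts,off,s:(np.array(pts,float)+.5)/s-.5+np.array(off)
_,c=load('w24')
L=lambda p:g([p],(195,140),6)[0]; R=lambda p:g([p],(315,140),6)[0]
ut=[L((240,60)),L((133,127)),R((502,58)),R((620,121))]
Pt=np.array([[0,-66,0],[0,-66,45],[0,66,0],[0,66,45]])/1000
ui=[L((190,213)),L((72,309)),R((571,213)),R((688,306))]
Pi=lambda zb:np.array([[-38,-58,zb*1e3],[-38,-58,zb*1e3+34],[-38,58,zb*1e3],[-38,58,zb*1e3+34]])/1000
t,rt=fit(c,ut,Pt,[.546,.037,-1.02]); i,ri=fit(c,ui,Pi(.0535),[.571,-.003,-1.02])
print(t,rt);print(i,ri); print('insert in tote frame', R2(-t[2])@(i[:2]-t[:2]), i[2]-t[2])
# rim only
t,rt=fit(c,[ut[1],ut[3]],Pt[[1,3]],[.546,.037,-1.02]); i,ri=fit(c,[ui[0],ui[2]],Pi(.0535)[[0,2]],[.571,-.003,-1.02]); print(t,i,R2(-t[2])@(i[:2]-t[:2]), i[2]-t[2])
_,cs=load('s24')
us=g([(140,490),(360,545),(140,415)],(280,170),7); print('tote side',fit(cs,us,np.array([[0,-66,0],[92,-66,0],[0,-66,45]])/1000,[.546,.037,-1.02]))
us=g([(165,360),(345,432)],(280,170),7); ps=np.array([[-38,-58,53.5],[38,-58,53.5]])/1000
print('ins side',fit(cs,us,ps,[.571,-.003,-1.02]))
E
```

```text
[ 0.54886559  0.03542097 -1.01384564] [[0.3, -0.1], [-0.7, 0.1], [0.9, -0.4], [-0.2, 0.3]]
[ 0.57339695 -0.00291777 -1.01639124] [[0.1, -0.2], [0.1, 0.1], [-0.3, -0.4], [0.0, 0.3]]
insert in tote frame [0.04551193 0.00055809] -0.002545598445675923
[ 0.54905202  0.03567252 -1.01268455] [ 0.57349853 -0.00304937 -1.01774803] [0.04579261 0.00023036] -0.005063476472243922
tote side (array([ 0.54907669,  0.0351861 , -1.00525626]), [[-0.2, 0.2], [0.7, 0.2], [-0.4, -0.6]])
ins side (array([ 0.58154052, -0.0070572 , -1.19049585]), [[0.3, 0.2], [-0.3, -0.2]])
```

Request:
servo_tool(plan=[[0,0,-2,0,1],[0,0,-6,0,1],[0,0,-11,0,1],[0,0,-16,0,1],[0,0,-21,0,1],[0,0,-26,0,1],[0,0,-31,0,1],[0,0,-35,0,1],[0,0,-38,0,1],[0,0,-40,0,1]])

```text
clock: 32.98
position: [0.572, -0.0054, 0.0444]
tool_rot: [-3.141, -0.0, 2.124]
force: [-0.7, -0.0, -1.2]
grip_width: 0.0108
```

Request:
servo_tool(plan=[[0,0,-1,0,1],[0,0,-2,0,1],[0,0,-3,0,1],[0,0,-4,0,1],[0,0,-5,0,1],[0,0,-6,0,1],[0,0,-7,0,1],[0,0,-8,0,1],[0,0,-8.5,0,1],[0,0,-9,0,1]])

```text
clock: 33.82
position: [0.5721, -0.0054, 0.0358]
tool_rot: [-3.142, -0.0, 2.124]
force: [-0.6, 0.8, -1.8]
grip_width: 0.0109
```

```bash
python3 - <<'E'
from h import *
s=bot.observe(); print({k:np.round(v,4).tolist() for k,v in s.items() if k in('position','tool_rot','force','moment','grip_width')})
snap('wrist','w25'); snap('side','s25'); crop('s25',280,170,370,260,7,'c47');crop('w25',180,130,460,330,2.8,'c48')
E
```

```text
{'position': [0.5721, -0.0054, 0.0358], 'tool_rot': [-3.1415, -0.0, 2.1238], 'force': [-0.5671, 0.8135, -1.7989], 'moment': [-0.0333, 0.0519, 0.0173], 'grip_width': 0.0109}
```

View pics/c47.png

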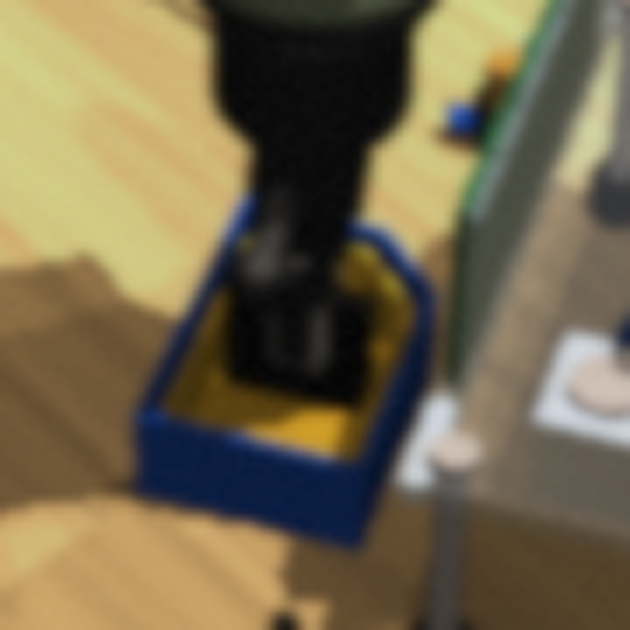

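View pics/c48.png

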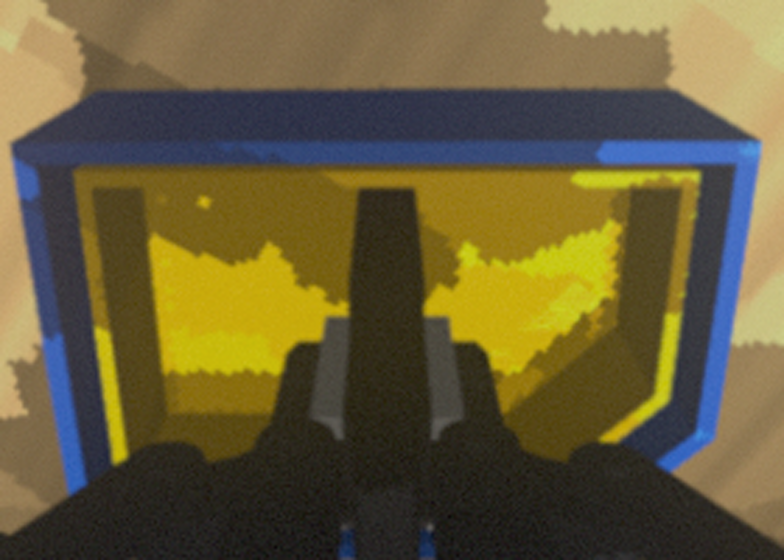

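Request:
servo_tool(plan=[[0,0,-0.4,0,1],[0,0,-0.8,0,1],[0,0,-1.1,0,1],[0,0,-1.1,0,1],[0,0,-1.1,0,0.85],[0,0,-1.1,0,0.7],[0,0,-1.1,0,0.5],[0,0,-1.1,0,0.3],[0,0,-1.1,0,0.1],[0,0,-1.1,0,0.1]], squeeze=30)

```text
clock: 34.75
position: [0.5722, -0.0054, 0.0348]
tool_rot: [3.142, 0.0, 2.124]
force: [-0.6, -0.7, -0.2]
grip_width: 0.0385
```

```bash
python3 - <<'E'
from h import *
s=bot.observe(); print({k:np.round(v,4).tolist() for k,v in s.items() if k in('position','tool_rot','force','moment','grip_width')})
E
```

```text
{'position': [0.5722, -0.0054, 0.0348], 'tool_rot': [3.1415, 0.0001, 2.1237], 'force': [-0.6386, -0.6712, -0.162], 'moment': [0.0048, 0.0273, -0.0671], 'grip_width': 0.0385}
```

Released; retreat straight up, then back away from the board.

Request:
servo_tool(plan=[[0,0,3,0,0.1],[0,0,12,0,0.1],[0,0,28,0,0.1],[0,0,50,0,0.1],[0,0,75,0,0.1],[0,0,100,0,0.1],[-4,6,125,0,0.1],[-12,20,145,0,0.1],[-22,36,160,0,0.1],[-30,50,165,0,0.1]])

```text
clock: 35.58
position: [0.5424, 0.0452, 0.2028]
tool_rot: [3.138, 0.001, 2.123]
force: [-0.4, 0.4, 1.5]
grip_width: 0.0382
```

Request:
servo_tool(plan=[[-12,20,2,0,0.1],[-25,42,4,0,0.1],[-38,64,6,0,0.1],[-50,84,8,0,0.1],[-60,102,10,0,0.1],[-68,118,10,0,0.1],[-74,130,10,0,0.1],[-78,138,10,0,0.1],[-80,142,10,0,0.1],[-80,142,10,0,0.1]])

```text
clock: 36.42
position: [0.462, 0.1871, 0.2101]
tool_rot: [3.141, -0.0, 2.125]
force: [0.4, -0.1, -0.5]
grip_width: 0.0384
```

```bash
python3 - <<'E'
from h import *
s=bot.observe(); print({k:np.round(v,4).tolist() for k,v in s.items() if k in('position','tool_rot','force','qd','grip_width')})
snap('side','s26'); snap('top','t26'); snap('wrist','w26'); crop('s26',190,120,400,280,3.8,'c49'); crop('t26',285,180,345,240,10,'c50')
E
```

```text
{'qd': [0.0254, 0.0057, 0.0126, -0.0017, 0.0012, -0.0022, 0.0217], 'position': [0.462, 0.1871, 0.2101], 'tool_rot': [3.1413, -0.0001, 2.1246], 'force': [0.3657, -0.1208, -0.4612], 'grip_width': 0.0384}
```

View pics/c49.png

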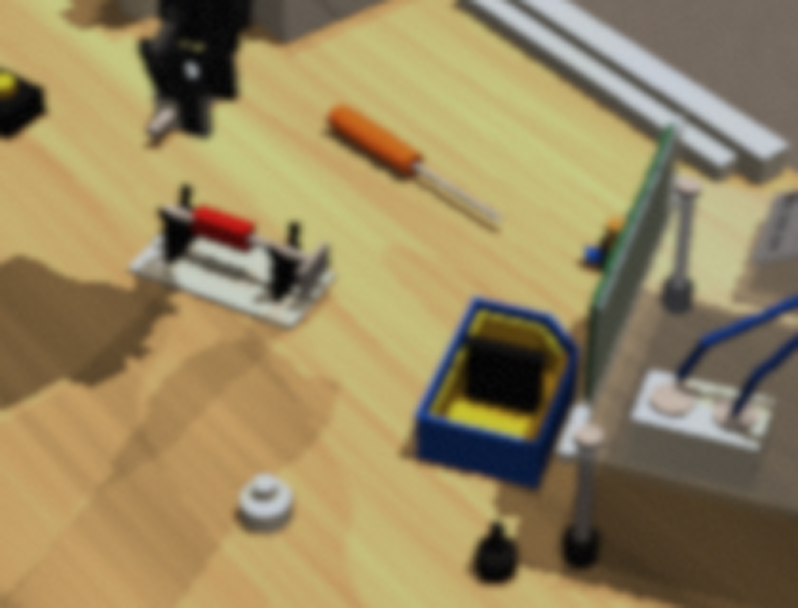

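View pics/t26.png

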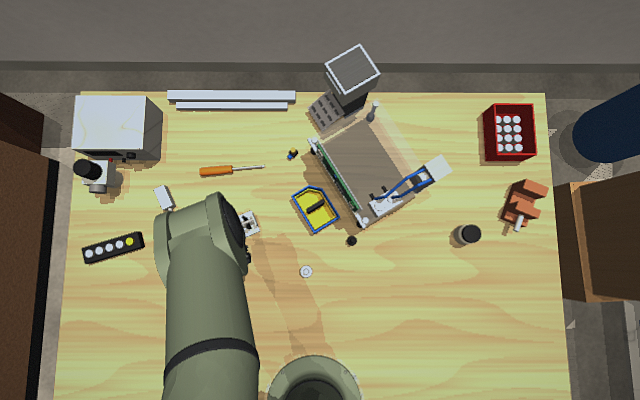

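View pics/c50.png

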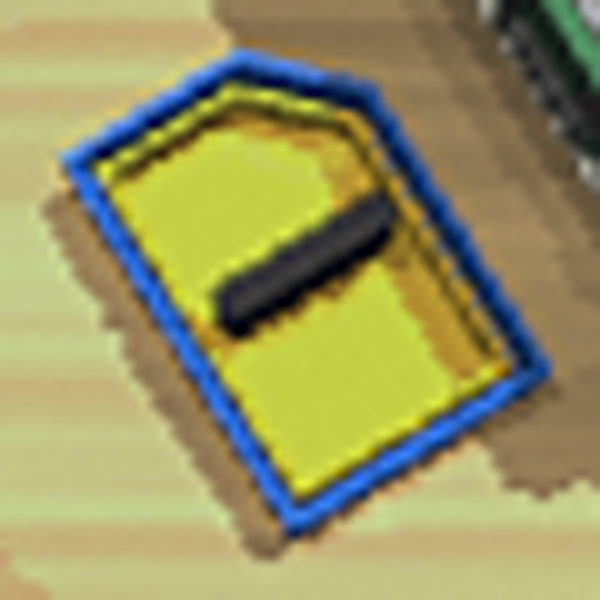

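```bash
python3 - <<'E'
from h import *
a,_=load('top0');b,_=load('t26')
for n,(x,y,w) in dict(foot=(351,241,9),knob=(306,272,10),fitting=(293,154,9),driver=(232,170,35),jar=(468,235,18)).items():
    print(n,np.abs(a[y-w//2:y+w//2,x-w:x+w].astype(int)-b[y-w//2:y+w//2,x-w:x+w]).mean().round(1))
print(bot.job_done())
E
```

```text
foot 5.5
knob 9.8
fitting 6.4
driver 8.3
jar 4.9
the job is handed in; nothing more can be done
None
```

The job is done and handed in at about 36.5 s of the 72 s allowed.

**Hook and tote:** The moves here cannot tilt the gripper, so I could not lean it back from the control board by 40 degrees. Instead I set the hook on the table and regripped it by its tail, which kept the upright gripper clear of the board. I dropped the blade behind the tote's front wall and dragged the tote out with about 4 N, touching it only with the hook. Then I regripped the handle and put the hook back in its stand.

**Insert tray:** I turned the tray in two stages with one regrip on the table, so the wrist camera stayed away from the board. Just above the tote it measured within about 0.5 mm of centre and 0.005 rad of the tote's angle. I lowered it slowly and released it with no noticeable contact force.

**Last checks:**
- **Hook:** the pictures show it seated in both forks of the stand.
- **Tote:** it stands upright, with its back wall about 30 mm in front of the deck's edge.
- **Tray:** it lies flat inside the tote with the cut corners matching.
- **Robot:** it stands clear of everything.
- **Bystanders:** I saw no movement by eye. A pixel comparison of all but the spare cylinder (partly hidden by the arm) showed only small differences, most likely lighting and shadow.

**Disagreement between views:** The tote position read from the top camera and from the wrist and side cameras differed by up to about 2 mm. I used the wrist camera's relative measurement for the placing.

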